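Space out the electrodes of an electrolysis cell and lock them with the retaining rod

TASK

Set up the electrolysis cell: slide each of the three hanging electrodes along the tank's rails, without lifting it off them, until it drops fully into the pair of slots cut for its thickness - the thick graphite one in the wide slots at the far end of the row, aluminium in the middle ones, copper in the narrow ones. Then take the white rod from its rest and thread it through the eyes of all three, from the copper side, until its collar meets the copper electrode, and let go. Leave the yellow bottle, the beaker and the white dish where they stand.

Things in the scene. Friction and masses are not known exactly. Their poses are not given: they have to be found in the camera images.
- tank: Clear open tank, empty, fixed to the bench, 365 mm long (its y), 114 mm wide (x). Origin on the bench, z up. Inside: y -185 to 170 mm, x -45 to 45. A teal rail tops each long side: 12 mm wide (|x| 45 to 57), flat top at z = 150 mm. End walls lower: z = 135. The same three slots, 10 mm deep, open upwards, lips rounded, are cut across both rails on the +y half: see the slot points.
- park (a point): Midway between the rails at rail-top height, y = -70 mm in the tank: middle of the slotless part where the electrodes start hanging: copper nearest the -y end, then aluminium, then graphite, at least 38 mm free behind (-y of) each. Slide them towards +y, graphite first, then aluminium, copper last: each passes over slots narrower than itself and drops into the first that is wide enough.
- graphite_slot (a point): Middle, between the rails at rail-top height, of the pair of widest slots (24.5 mm, for the graphite electrode), last along the tank's +y (y = 135 mm). Electrodes slide with 1 to 10 N. Pushed high up, one may tilt and catch as it crosses a narrower slot; pushed on its plate's -y face with the fingertips 10 to 20 mm below the rail tops it stays upright.
- aluminium_slot (a point): Middle, between the rails at rail-top height, of the pair of middle slots (16 mm wide, for the aluminium electrode), y = 85 mm in the tank.
- copper_slot (a point): Middle, between the rails at rail-top height, of the pair of narrowest slots (10 mm wide, for the copper electrode), y = 35 mm in the tank.
- graphite: Black graphite T-shaped electrode plate, 22 mm thick (its y), about 0.48 kg, z up. Origin: middle of the underside of its arms, which ride on the rails; 10 mm lower when fully in its slot. Arms along x: 110 mm over all, z 0 to 14 mm. Plate below: 87 mm wide, z 0 to -110. Lug on top: 34 mm wide, z 14 to 42, with an 18 mm eye along y at z = 28. 
- aluminium: Silvery aluminium T-shaped electrode plate, 14 mm thick (its y), about 0.45 kg, z up. Origin: middle of the underside of its arms, which ride on the rails; 10 mm lower when fully in its slot. Arms along x: 110 mm over all, z 0 to 14 mm. Plate below: 87 mm wide, z 0 to -110. Lug on top: 34 mm wide, z 14 to 42, with an 18 mm eye along y at z = 28. 
- copper: Copper T-shaped electrode plate, 8 mm thick (its y), about 0.78 kg, z up. Origin: middle of the underside of its arms, which ride on the rails; 10 mm lower when fully in its slot. Arms along x: 110 mm over all, z 0 to 14 mm. Plate below: 87 mm wide, z 0 to -110. Lug on top: 34 mm wide, z 14 to 42, with an 18 mm eye along y at z = 28. 
- graphite_eye (a point): Centre of the graphite electrode's 18 mm eye; the eye's axis is the electrode's y.
- aluminium_eye (a point): Centre of the aluminium electrode's 18 mm eye.
- copper_eye (a point): Centre of the copper electrode's 18 mm eye. With all three in their slots the eyes line up along the tank's y, 18 mm above the rail tops.
- rod: Retaining rod, plastic, 35 g, lying level on its rest. Origin on the axis at the front face of its blue collar; y along the rod towards the tip (x and z turn as it rolls). White shaft 10 mm in diameter, y 0 to 138 mm, then a taper to 5 mm at the tip, y = 150; blue collar 26 mm in diameter, y -6 to 0; blue handle 14 mm in diameter, y -51 to -6.
- rod_tip (a point): Tip of the rod, on its axis, 150 mm ahead of the collar's front face.
- rod_head (a point): A point on the rod's axis in the middle of its blue handle, 30 mm behind the collar's front face: the place to grip, 14 mm across.
- rest: Wooden rest, fixed to the bench, 70 x 125 mm, origin under its centre, y along the rod. Two uprights at y = -45 and 45 mm, 67 mm high, each with a 16 mm notch open upwards, floor at z = 55 mm. The rod lies in them, axis 60 mm above the bench, collar front near y = -75 mm, tip towards +y; lift it straight up 20 mm or more to clear.
- detergent: Bystander: yellow bottle with a green cap, 56 mm across, 150 mm high, standing loose. Origin under its centre.
- beaker: Bystander: glass beaker, 70 mm across, 90 mm high, standing loose. Origin under its centre.
- dish: Bystander: white porcelain dish, 84 mm across, 30 mm high, loose. Origin under its centre.

How it is judged:
On the way, in this order (a step that is already met when the one before it is completed fails the run):
1. all three electrodes have dropped fully into their own slots (z of each of graphite, aluminium, copper in the frame of tank below 0.143 m and horizontal distance between graphite and graphite_slot below 0.006 m and angle between each of graphite, aluminium, copper's own z axis and vertical below 0.2 rad and horizontal distance between aluminium and aluminium_slot below 0.006 m and horizontal distance between copper and copper_slot below 0.006 m), for 0.2 s.
2. the rod is through all three eyes, its collar at the copper electrode (y of rod_tip in the frame of graphite_eye between 0.015 and 0.06 m and x of rod_tip in the frame of graphite_eye between -0.01 and 0.01 m and z of rod_tip in the frame of graphite_eye between -0.012 and 0.01 m and y of rod in the frame of copper_eye between -0.014 and 0.004 m and x of rod in the frame of copper_eye between -0.008 and 0.008 m and z of rod in the frame of copper_eye between -0.008 and 0.008 m), for 0.2 s.
At the end, for the whole second after the job is handed in: Each electrode hangs upright in its own slots: arms 7 mm or more below the rail tops, within 6 mm of the slot centre. The rod is through all three eyes: tip 15 mm or more beyond the middle of the graphite eye, collar front within 14 mm of the middle of the copper eye. All released and at rest (all of step 1 and all of step 2 and linear speed of each of graphite, aluminium, copper, rod below 0.02 m/s); the robot touches nothing.
It fails at once if an electrode is lifted off the rails (more than 20 mm above them) (z of any of graphite, aluminium, copper in the frame of tank above 0.17 m).
It fails at once if the bottle, beaker or dish is moved more than 30 mm or tipped (distance of any of detergent, beaker, dish from where it was at the start of the episode above 0.03 m or angle between any of detergent, beaker, dish's own z axis and vertical above 0.4 rad).
It also fails if it takes over 72 s, if anything falls off the work surface, if the arm or the gripper's body presses on something with over 40 N, if the wrist force passes 120 N, or if a joint passes its speed limit or range.

ROBOT

A 7-joint arm with a two-finger parallel gripper is mounted at the origin on the work surface. World frame = base frame: x ahead of the robot, y to its left, z up, the work surface at z = 0. Lengths are in m, angles in rad, forces in N, time in s.
With the tool pointing down it reaches from about 0.425 to 0.875 m from the base axis. Payload 4.7 kg.
Tool frame: the origin (TCP) lies midway between the tips of the shut fingers; the grasp point (between the pads) lies 19 mm behind it; y points along the fingers, z is the direction in which the jaws open and shut, and the axes are right-handed (so a half turn about y gives the same grasp; the last joint's range is limited). The gripper opens to 87 mm and grips with 3 to 60 N. Pads are 19 mm wide; open, the fingers measure 117 mm over their backs; the gripper's body (75 mm by 190 mm) begins 51 mm behind the grasp point.
Start: joints at [-1.235, 0.321, -0.07, 1.45, 0.023, 1.371, -0.057], TCP at [0.206, 0.617, 0.198] pointing down, gripper open.
Joint ranges: [-2.86, 2.86], [-0.3, 2.09], [-1.38, 1.24], [0.06, 2.45], [-1.56, 4.7], [0.09, 2.05], [-2.69, 2.69]. Speed limits (rad/s): [2.57, 2.57, 3.14, 3.14, 3.14, 3.14, 3.14].

INTERFACE

Orientations are given as a rotation vector (axis times angle).
In Python, from bench import ctrl gives the robot as it stands.
- The arm moves only by the tool play_rows, never from a script. Its arguments are lists of equal length, an entry for each row: "translation": the shift along the tool's x, y, z in mm, a list of three; "turn": the turn, a rotation vector about the tool's x, y, z in rad, a list of three; "fingers": the opening, from -1 (shut) to 1 (fully open), so that 0 is half open. In form: {"translation": [[dx, dy, dz], ...], "turn": [[wx, wy, wz], ...], "fingers": [fingers, ...]}. A call has exactly 10 rows; each row shifts and turns the commanded pose from where the row before left it, along the tool's axes as they then stand; what a row does not reach is not made up. A row lasts 1/12 s, in which the tool goes at most 41.7 mm and 7.16 degrees, less where a joint would pass 70% of its speed; a pose out of reach is approached as far as the arm can. A call with a gripper value outside its range is refused whole. The fingers move at their own pace and stop on an object; "grip_force" is the grip in N (left out, the last holds). Time passes only in rows, so rows that do not move let the fingers close, or fill a call up. It gives the time, the measured TCP pose, the force and the opening at its end, in the units of the state.
- ctrl.get_state(): the state, without advancing time (a new reading comes with each control period).
- ctrl.get_image(name): name is "scene" or "top" or "wrist"; returns the picture (480x640x3 uint8, blue, green, red); there is no depth.
- ctrl.camera_info(name): a dict with "camera_matrix" (3x3 intrinsics, pixels), "R" (3x3) and "t" (3): a world point X has camera coordinates R X + t. Camera axes: x right, y down, z forward; pixel columns grow to the right and rows downward; lengths in m; the calibration is good to about 2 mm. A picture is of the moment at which its call begins: read the wrist's pose just before it. camera_info takes no time and is no camera call; for the wrist camera it gives the pose at the moment of the call.
- ctrl.close_job(): hands the job in, once; it reports no verdict.
The state is a dict: "time": time; "joint_positions": joint angles; "qd": joint speeds; "joint_torque": joint torques, N m; "position": TCP position; "tool_rot": TCP orientation; "ft_force": force on the tool from outside, world axes, zero at the start; "torque": the same for the moment, N m; "grip_width": opening from 0.0 (shut) to 1.0 (fully open).
Only numpy, scipy, OpenCV 4.12 (cv2) and the standard library are available. Lean on these libraries where they do the work, as an engineer would, in place of code of your own. Each camera call takes 0.05 s, during which the arm holds its last target.

## Working session

There is one attempt and no reset: what is moved stays moved. The work goes in short steps, Python scripts to look and compute and a tool call to move; the robot and the scene stay as the last step left them, time stands still between calls to the robot, and variables do not carry over. Pictures are saved under pics/ and viewed, and the job is handed in when it is done.

Besides the shell and the picture viewer there is one more tool, called after ">>>" by a JSON object that holds its "method" and its "body", one argument or row to a line. play_rows: Moves the arm, as the interface text tells. Its arguments: {"type":"object","properties":{"translation":{"type":"array"},"turn":{"type":"array"},"fingers":{"type":"array"},"grip_force":{"type":"number"}},"required":["translation","turn","fingers"]}

```bash
mkdir -p pics; ls; python3 - <<'E'
from bench import ctrl
import cv2,numpy as np
s=ctrl.get_state()
print({k:np.round(v,3) for k,v in s.items()})
for n in("scene","top","wrist"):
    i=ctrl.camera_info(n);print(n,np.round(i["camera_matrix"],1).tolist(),np.round(i["R"],3).tolist(),np.round(i["t"],3).tolist(), np.round(-np.array(i["R"]).T@np.array(i["t"]),3))
    cv2.imwrite(f"pics/{n}0.png",ctrl.get_image(n))
E
```

```text
pics
{'time': np.float64(0.0), 'joint_positions': array([-1.235,  0.322, -0.07 ,  1.452,  0.023,  1.371, -0.057]), 'qd': array([ 0.   ,  0.001, -0.001,  0.001, -0.001, -0.001, -0.002]), 'joint_torque': array([-0.0000e+00, -4.9130e+01, -4.0400e-01, -3.1252e+01, -6.4000e-02,
        4.4000e-02,  0.0000e+00]), 'position': array([0.205, 0.616, 0.197]), 'tool_rot': array([-1.558,  0.253, -0.252]), 'ft_force': array([ 0.093,  0.284, -0.442]), 'torque': array([ 0.033, -0.006, -0.021]), 'grip_width': np.float64(0.996)}
scene [[458.5, 0.0, 319.1], [0.0, 458.5, 241.4], [0.0, 0.0, 1.0]] [[-0.843, 0.537, -0.014], [0.316, 0.474, -0.822], [-0.435, -0.698, -0.57]] [0.556, -0.057, 1.24] [1.025 0.594 0.668]
top [[457.0, 0.0, 315.9], [0.0, 457.0, 249.3], [0.0, 0.0, 1.0]] [[-0.018, -1.0, -0.013], [-0.99, 0.02, -0.143], [0.143, 0.01, -0.99]] [-0.049, 0.633, 1.097] [ 0.468 -0.072  1.175]
wrist [[347.2, 0.0, 319.8], [0.0, 347.2, 243.1], [0.0, 0.0, 1.0]] [[0.316, 0.949, -0.002], [0.92, -0.306, 0.245], [0.232, -0.079, -0.969]] [-0.649, -0.032, 0.389] [0.144 0.637 0.384]
```

View pics/scene0.png

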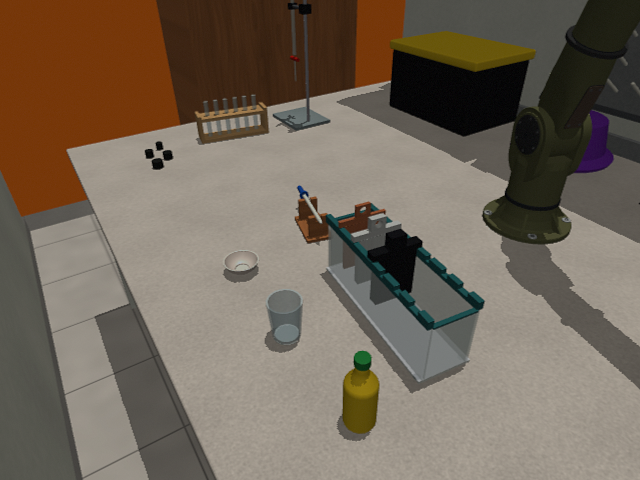

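View pics/top0.png

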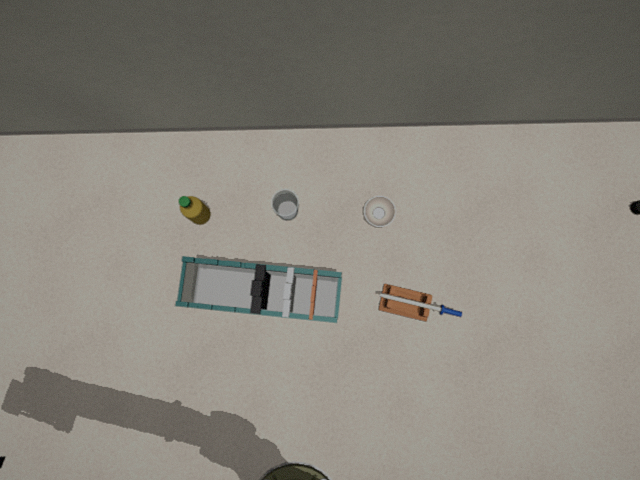

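View pics/wrist0.png

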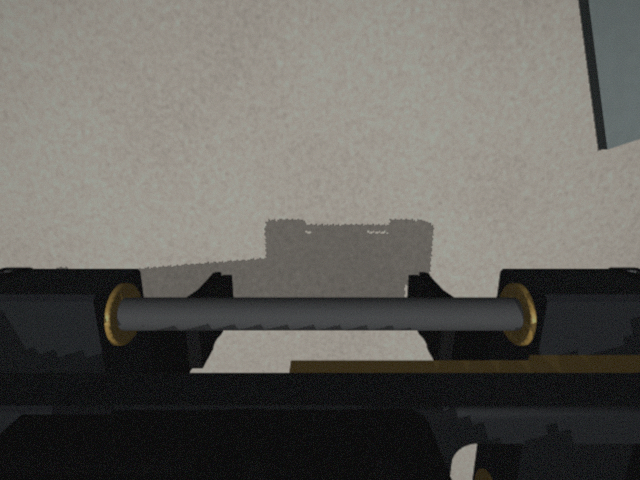

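```bash
cat > h.py <<'E'
import numpy as np,cv2
from bench import ctrl
def ray(n,uv,z,info=None):
    i=info or ctrl.camera_info(n);K=np.array(i["camera_matrix"]);R=np.array(i["R"]);t=np.array(i["t"])
    uv=np.atleast_2d(np.asarray(uv,float));d=np.c_[uv,np.ones(len(uv))]@np.linalg.inv(K).T@R
    c=-R.T@t;return c+d*((z-c[2])/d[:,2])[:,None]
def proj(n,X,info=None):
    i=info or ctrl.camera_info(n);K=np.array(i["camera_matrix"]);p=(np.atleast_2d(X)@np.array(i["R"]).T+np.array(i["t"]))@K.T
    return p[:,:2]/p[:,2:]
E
python3 - <<'E'
from h import *
im=cv2.imread("pics/top0.png");hsv=cv2.cvtColor(im,cv2.COLOR_BGR2HSV)
teal=cv2.inRange(hsv,(80,90,40),(100,255,255))
ys,xs=np.nonzero(teal);print(len(xs),xs.min(),xs.max(),ys.min(),ys.max())
P=ray("top",np.c_[xs,ys],.15)
r=cv2.minAreaRect((P[:,:2]*1000).astype(np.float32));print(r,cv2.boxPoints(r))
blue=cv2.inRange(hsv,(105,120,40),(125,255,255));ys,xs=np.nonzero(blue);B=ray("top",np.c_[xs,ys],.06);k=xs>400;print("blue",len(xs),B[k].mean(0),B[k].min(0),B[k].max(0),xs.min(),xs.max())
crop=im[240:340,160:480];cv2.imwrite("pics/c1.png",cv2.resize(crop,None,fx=2.5,fy=2.5,interpolation=cv2.INTER_CUBIC))
cv2.imwrite("pics/c2.png",cv2.resize(im[245:330,170:350],None,fx=4.4,fy=4.4,interpolation=cv2.INTER_CUBIC))
E
```

```text
959 176 340 257 320
((530.3687744140625, 69.30522155761719), (360.7652587890625, 110.15280151367188), 83.0482406616211) [[ 453.8649   -103.08522 ]
 [ 563.20795  -116.417404]
 [ 606.8727    241.69566 ]
 [ 497.5296    255.02785 ]]
blue 102 [ 0.47265578 -0.3812355   0.06      ] [ 0.46296499 -0.40754013  0.06      ] [ 0.48763032 -0.35699359  0.06      ] 440 461
```

View pics/c1.png

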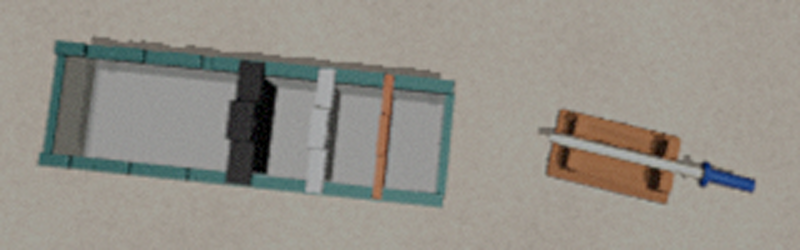

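View pics/c2.png

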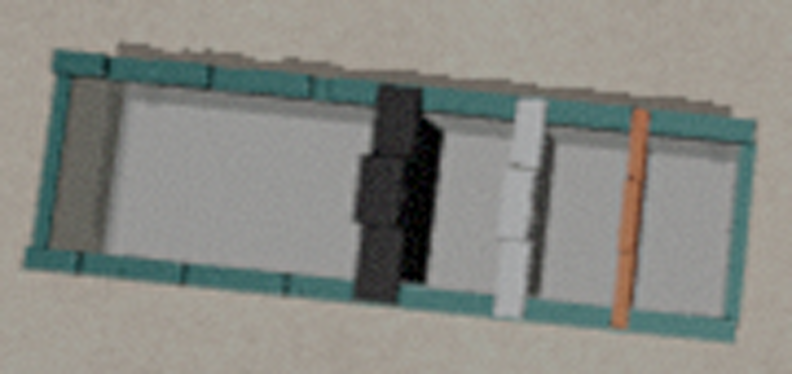

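```bash
cat >> h.py <<'E'
YD=np.array([.1211,.9926]);YD/=np.linalg.norm(YD);XD=np.array([YD[1],-YD[0]]);O=np.array([.5313,.0767])
def tank(P): P=np.atleast_2d(P)[:,:2]-O; return np.c_[P@XD,P@YD]*1000
def world(x,y): return O+(x*XD+y*YD)/1000
E
python3 - <<'E'
from h import *
from scipy.spatial.transform import Rotation as Ro
c=lambda L:np.array(L)/4.4+[170,245]-0.4
def tk(L,z):return np.round(tank(ray("top",c(L),z)),1).tolist()
print("slots",tk([[107,65],[210,75],[312,88],[78,262],[182,273],[286,284]],.149))
print("ends",tk([[55,60],[755,130],[25,258],[735,330]],.15))
print("gr",tk([[378,100],[422,100],[356,290],[402,290]],.164))
print("al",tk([[517,110],[547,110],[493,310],[523,310]],.164))
print("cu",tk([[635,120],[649,120],[613,318],[627,318]],.164))
print(Ro.from_rotvec(ctrl.get_state()["tool_rot"]).as_matrix().round(3))
im=cv2.imread("pics/top0.png");hsv=cv2.cvtColor(im,cv2.COLOR_BGR2HSV)
# rod
cr=im[270:335,360:480];cv2.imwrite("pics/c3.png",cv2.resize(cr,None,fx=6.5,fy=6.5,interpolation=cv2.INTER_CUBIC))
E
```

```text
slots [[50.5, 146.1], [50.7, 92.4], [49.4, 39.1], [-51.1, 146.6], [-51.1, 93.0], [-51.1, 39.6]]
ends [[50.2, 173.0], [51.0, -189.4], [-51.8, 173.5], [-50.6, -189.1]]
gr [[45.4, 2.2], [47.7, -20.0], [-50.4, 1.5], [-48.0, -21.4]]
al [[47.5, -68.4], [49.1, -83.5], [-53.1, -67.7], [-51.6, -82.6]]
cu [[48.6, -128.3], [49.3, -135.3], [-50.9, -127.7], [-50.2, -134.6]]
[[ 0.949 -0.     0.316]
 [-0.316 -0.001  0.949]
 [ 0.    -1.    -0.001]]
```

View pics/c3.png

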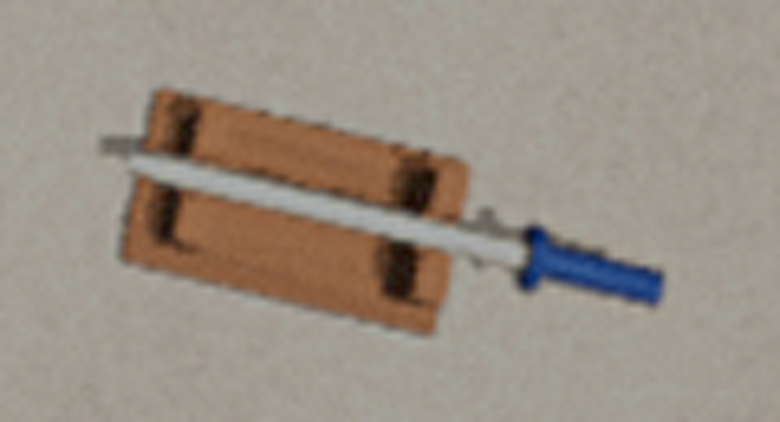

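```bash
cat >> h.py <<'E'
from scipy.spatial.transform import Rotation as Ro
def yawR(zdir):  # tool down, tool z along zdir (2d)
    y=np.array([0,0,-1.]);z=np.r_[zdir,0];return np.c_[np.cross(y,z),y,z]
def plan(p1,R1,n,p0=None,R0=None):
    s=ctrl.get_state();p0=s["position"] if p0 is None else p0;R0=Ro.from_rotvec(s["tool_rot"]).as_matrix() if R0 is None else R0
    w=Ro.from_matrix(R0.T@R1).as_rotvec();dw=np.round(w/n,4);step=Ro.from_rotvec(dw)
    R=Ro.from_matrix(R0);d=(np.asarray(p1)-p0)*1000/n;out=[]
    for k in range(n):
        out.append(np.round(R.inv().apply(d),1).tolist());R=R*step
    for k in range(0,n,10):print(out[k:k+10])
    print("turn",dw.tolist())
def where():
    s=ctrl.get_state();R=Ro.from_rotvec(s["tool_rot"]).as_matrix()
    print("t",round(float(s["time"]),2),"p",s["position"].round(4),"tank",tank(s["position"]).round(1),"z dir err mrad",(R.T@yawR(XD)).round(3).tolist(),"F tank",np.round([s["ft_force"][:2]@XD,s["ft_force"][:2]@YD,s["ft_force"][2]],2),"grip",round(float(s["grip_width"]),3))
E
python3 - <<'E'
from h import *
where()
print(world(0,-44))
plan(np.r_[world(0,-44),.27],yawR(XD),20)
E
```

```text
t 0.15 p [0.2055 0.6162 0.1974] tank [[-388.8  496.1]] z dir err mrad [[0.199, -0.0, 0.98], [0.001, 1.0, -0.0], [-0.98, 0.001, 0.199]] F tank [ 0.78  0.33 -1.19] grip 1.0
[0.52597139 0.03302385]
[[24.4, -3.6, -22.6], [25.9, -3.6, -20.9], [27.3, -3.6, -19.1], [28.5, -3.6, -17.1], [29.6, -3.6, -15.1], [30.6, -3.6, -13.1], [31.4, -3.6, -11.0], [32.1, -3.6, -8.8], [32.6, -3.6, -6.6], [33.0, -3.6, -4.3]]
[[33.2, -3.6, -2.0], [33.3, -3.6, 0.2], [33.2, -3.6, 2.5], [32.9, -3.6, 4.8], [32.5, -3.6, 7.0], [32.0, -3.7, 9.2], [31.3, -3.7, 11.4], [30.4, -3.7, 13.5], [29.4, -3.7, 15.6], [28.3, -3.7, 17.5]]
turn [0.0001, 0.0685, 0.0001]
```

>>> {"method": "play_rows", "body": {
  "translation": [
    [24.4, -3.6, -22.6],
    [25.9, -3.6, -20.9],
    [27.3, -3.6, -19.1],
    [28.5, -3.6, -17.1],
    [29.6, -3.6, -15.1],
    [30.6, -3.6, -13.1],
    [31.4, -3.6, -11.0],
    [32.1, -3.6, -8.8],
    [32.6, -3.6, -6.6],
    [33.0, -3.6, -4.3]
  ],
  "turn": [
    [0, 0.0685, 0],
    [0, 0.0685, 0],
    [0, 0.0685, 0],
    [0, 0.0685, 0],
    [0, 0.0685, 0],
    [0, 0.0685, 0],
    [0, 0.0685, 0],
    [0, 0.0685, 0],
    [0, 0.0685, 0],
    [0, 0.0685, 0]
  ],
  "fingers": [-0.1, -0.1, -0.1, -0.1, -0.1, -0.1, -0.1, -0.1, -0.1, -0.1]
}}

```text
time: 0.98
position: [0.3661, 0.3233, 0.2343]
tool_rot: [-1.424, 0.787, -0.787]
ft_force: [0.8, -0.1, -0.0]
grip_width: 0.455
```

>>> {"method": "play_rows", "body": {
  "translation": [
    [33.2, -3.6, -2.0],
    [33.3, -3.6, 0.2],
    [33.2, -3.6, 2.5],
    [32.9, -3.6, 4.8],
    [32.5, -3.6, 7.0],
    [32.0, -3.7, 9.2],
    [31.3, -3.7, 11.4],
    [30.4, -3.7, 13.5],
    [29.4, -3.7, 15.6],
    [28.3, -3.7, 17.5]
  ],
  "turn": [
    [0, 0.0685, 0],
    [0, 0.0685, 0],
    [0, 0.0685, 0],
    [0, 0.0685, 0],
    [0, 0.0685, 0],
    [0, 0.0685, 0],
    [0, 0.0685, 0],
    [0, 0.0685, 0],
    [0, 0.0685, 0],
    [0, 0.0685, 0]
  ],
  "fingers": [-0.1, -0.1, -0.1, -0.1, -0.1, -0.1, -0.1, -0.1, -0.1, -0.1]
}}

```text
time: 1.82
position: [0.5263, 0.0318, 0.2709]
tool_rot: [-1.148, 1.3, -1.3]
ft_force: [0.4, 0.2, 0.3]
grip_width: 0.452
```

```bash
python3 - <<'E'
from h import *
where()
cv2.imwrite("pics/w1.png",ctrl.get_image("wrist"));cv2.imwrite("pics/t1.png",ctrl.get_image("top"))
where()
E
```

```text
t 1.82 p [0.5263 0.0318 0.2709] tank [[  0.5 -45.2]] z dir err mrad [[1.0, 0.0, -0.003], [-0.0, 1.0, 0.0], [0.003, -0.0, 1.0]] F tank [0.34 0.29 0.34] grip 0.452
t 1.92 p [0.5278 0.0264 0.2714] tank [[  2.6 -50.3]] z dir err mrad [[1.0, -0.003, -0.011], [0.003, 1.0, 0.002], [0.011, -0.003, 1.0]] F tank [-0.41 -0.12 -1.47] grip 0.451
```

View pics/w1.png

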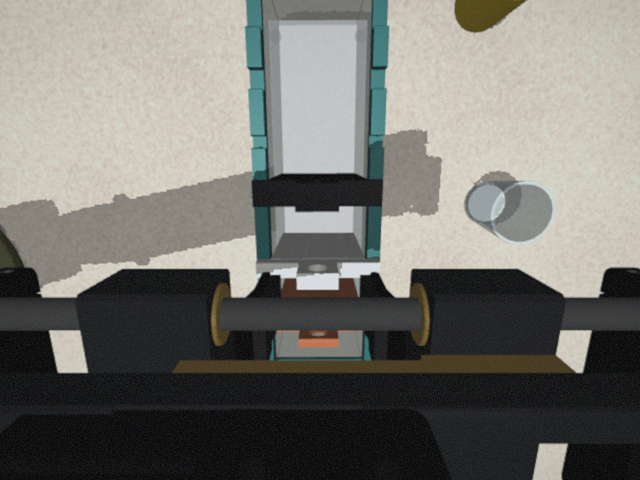

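>>> {"method": "play_rows", "body": {
  "translation": [
    [0, 0, 0],
    [0, 12, 0],
    [0, 12, 0],
    [0, 12, 0],
    [0, 12, 0],
    [0, 10, 0],
    [0, 0, 0],
    [0, 0, 0],
    [0, 0, 0],
    [0, 0, 0]
  ],
  "turn": [
    [0, 0, 0],
    [0, 0, 0],
    [0, 0, 0],
    [0, 0, 0],
    [0, 0, 0],
    [0, 0, 0],
    [0, 0, 0],
    [0, 0, 0],
    [0, 0, 0],
    [0, 0, 0]
  ],
  "fingers": [-0.1, -0.1, -0.1, -0.1, -0.1, -0.1, -0.1, -0.1, -0.1, -0.1]
}}

```text
time: 2.75
position: [0.5265, 0.0334, 0.2135]
tool_rot: [-1.148, 1.297, -1.298]
ft_force: [0.2, 0.9, 0.8]
grip_width: 0.448
```

```bash
python3 - <<'E'
from h import *
where()
cv2.imwrite("pics/s2.png",ctrl.get_image("scene")[180:400,260:520].repeat(3,0).repeat(3,1)[:600,:])
where()
E
```

```text
t 2.75 p [0.5265 0.0334 0.2135] tank [[  0.5 -43.6]] z dir err mrad [[1.0, 0.001, 0.0], [-0.001, 1.0, 0.001], [-0.0, -0.001, 1.0]] F tank [0.13 0.89 0.75] grip 0.448
t 2.8 p [0.5265 0.0334 0.2135] tank [[  0.5 -43.6]] z dir err mrad [[1.0, 0.001, 0.0], [-0.001, 1.0, 0.001], [-0.0, -0.001, 1.0]] F tank [ 0.01 -0.6   0.09] grip 0.449
```

View pics/s2.png

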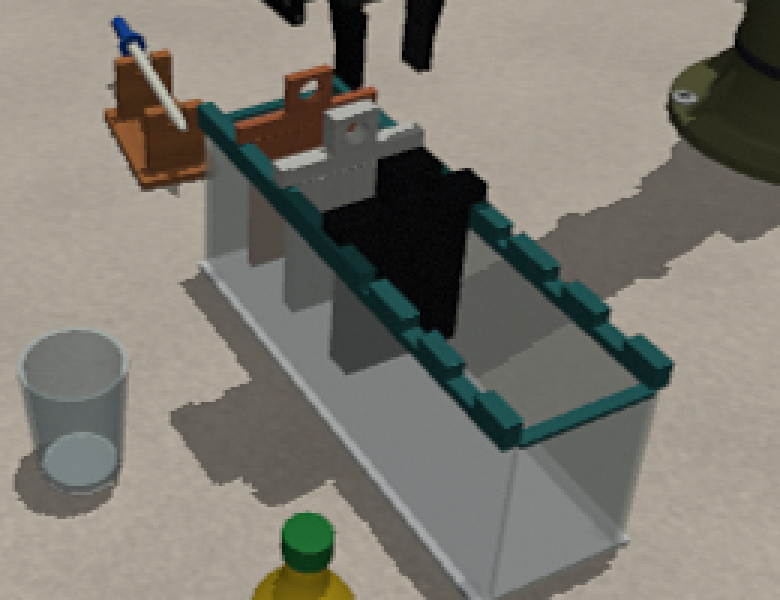

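```bash
python3 - <<'E'
from h import *
for x in(27,20,-20,-27):
  for z in (.2135,.2235): print(x,z,((proj("scene",np.r_[world(x,-43.6),z])-[260,180])*3).round())
E
```

```text
27 0.2135 [[342. 114.]]
27 0.2235 [[343. 101.]]
20 0.2135 [[351. 112.]]
20 0.2235 [[352.  98.]]
-20 0.2135 [[405.  97.]]
-20 0.2235 [[407.  83.]]
-27 0.2135 [[415.  94.]]
-27 0.2235 [[416.  81.]]
```

>>> {"method": "play_rows", "body": {
  "translation": [
    [0, 10, 0],
    [0, 10, 0],
    [0, 12, 0],
    [0, 12, 0],
    [0, 12, 0],
    [0, 12, 0],
    [0, 12, 0],
    [0, 0, 0],
    [0, 0, 0],
    [0, 0, 0]
  ],
  "turn": [
    [0, 0, 0],
    [0, 0, 0],
    [0, 0, 0],
    [0, 0, 0],
    [0, 0, 0],
    [0, 0, 0],
    [0, 0, 0],
    [0, 0, 0],
    [0, 0, 0],
    [0, 0, 0]
  ],
  "fingers": [-0.1, -0.1, -0.1, -0.1, -0.1, -0.1, -0.1, -0.1, -0.1, -0.1]
}}

```text
time: 3.63
position: [0.5264, 0.0333, 0.1331]
tool_rot: [-1.149, 1.297, -1.298]
ft_force: [0.0, 0.8, 0.6]
grip_width: 0.45
```

```bash
python3 - <<'E'
from h import *
cv2.imwrite("pics/s3.png",cv2.resize(ctrl.get_image("scene")[120:300,310:500],None,fx=4,fy=3.3))
where()
E
```

```text
t 3.68 p [0.5266 0.0334 0.1334] tank [[  0.6 -43.6]] z dir err mrad [[1.0, 0.0, 0.0], [-0.0, 1.0, 0.001], [-0.0, -0.001, 1.0]] F tank [ 0.22 -0.16 -0.39] grip 0.452
```

View pics/s3.png

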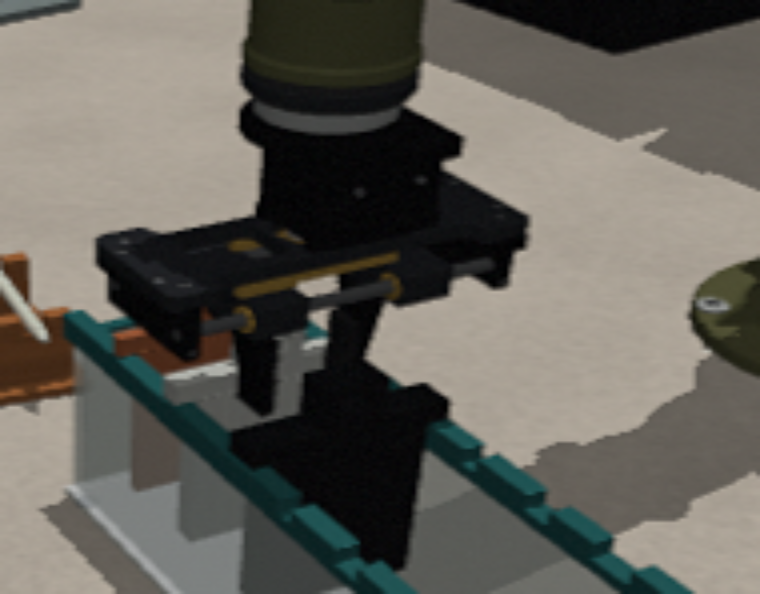

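```bash
python3 - <<'E'
from h import *
for x in(20,35):
  for y in (-53,-34):
   for z in (.133,.151): print(x,y,z,((proj("scene",np.r_[world(x,y),z])-[310,120])*[4,3.3]).round())
# sanity: rail corner points
for p in [(57,-190,150),(57,175,150),(45,-33,150)]: print(p,((proj("scene",np.r_[world(p[0],p[1]),p[2]/1e3])-[310,120])*[4,3.3]).round())
E
```

```text
20 -53 0.133 [[249. 427.]]
20 -53 0.151 [[251. 403.]]
20 -34 0.133 [[269. 444.]]
20 -34 0.151 [[271. 419.]]
35 -53 0.133 [[223. 434.]]
35 -53 0.151 [[225. 409.]]
35 -34 0.133 [[243. 451.]]
35 -34 0.151 [[245. 426.]]
(57, -190, 150) [[ 61. 312.]]
(57, 175, 150) [[471. 669.]]
(45, -33, 150) [[228. 433.]]
```

```bash
python3 - <<'E'
from h import *
for x in(95,-95):
  for y in (-81,-6):
   for z in (.203,.221): print(x,y,z,((proj("scene",np.r_[world(x,y),z])-[310,120])*[4,3.3]).round())
for x in (20,35): print(((proj("scene",np.r_[world(x,-20.5),.164])-[310,120])*[4,3.3]).round())
im=ctrl.get_image("wrist");cv2.imwrite("pics/w3.png",im)
E
```

```text
95 -81 0.203 [[ 89. 337.]]
95 -81 0.221 [[ 90. 310.]]
95 -6 0.203 [[166. 404.]]
95 -6 0.221 [[167. 376.]]
-95 -81 0.203 [[423. 263.]]
-95 -81 0.221 [[426. 237.]]
-95 -6 0.203 [[515. 320.]]
-95 -6 0.221 [[520. 293.]]
[[288. 413.]]
[[261. 420.]]
```

View pics/w3.png

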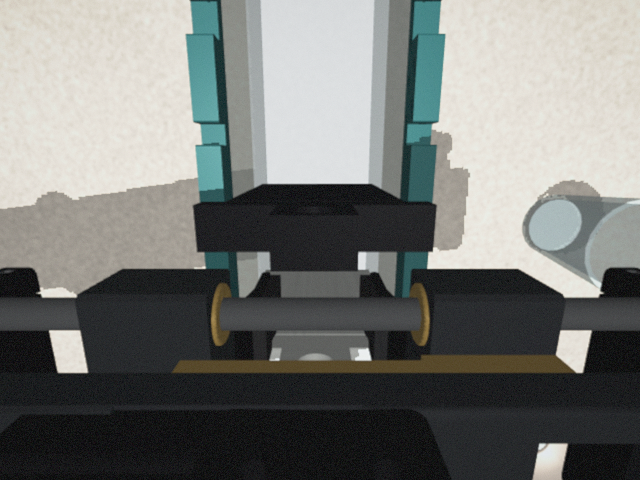

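>>> {"method": "play_rows", "body": {
  "translation": [
    [0, -10, 0],
    [0, -14, 0],
    [0, -14, 0],
    [0, -14, 0],
    [0, -14, 0],
    [0, -14, 0],
    [0, 0, 0],
    [0, 0, 0],
    [0, 0, 0],
    [0, 0, 0]
  ],
  "turn": [
    [0, 0, 0],
    [0, 0, 0],
    [0, 0, 0],
    [0, 0, 0],
    [0, 0, 0],
    [0, 0, 0],
    [0, 0, 0],
    [0, 0, 0],
    [0, 0, 0],
    [0, 0, 0]
  ],
  "fingers": [-0.1, -0.1, -0.1, -1, -1, -1, -1, -1, -1, -1]
}}

```text
time: 4.57
position: [0.5254, 0.0333, 0.212]
tool_rot: [-1.151, 1.299, -1.297]
ft_force: [-0.0, -0.3, -0.2]
grip_width: 0.035
```

```bash
python3 - <<'E'
from h import *
where()
im=ctrl.get_image("scene");cv2.imwrite("pics/s4.png",cv2.resize(im[100:250,330:480],None,fx=4,fy=4))
for x in(-15,15):
 for y in (-53,-34):
  for z in (.2135,.2315): print(x,y,z,((proj("scene",np.r_[world(x,y),z])-[330,100])*4).round())
E
```

```text
t 4.57 p [0.5254 0.0333 0.212 ] tank [[ -0.6 -43.8]] z dir err mrad [[1.0, -0.0, 0.0], [0.0, 1.0, -0.001], [-0.0, 0.001, 1.0]] F tank [ 0.01 -0.3  -0.24] grip 0.035
-15 -53 0.2135 [[241. 443.]]
-15 -53 0.2315 [[244. 410.]]
-15 -34 0.2135 [[263. 461.]]
-15 -34 0.2315 [[266. 428.]]
15 -53 0.2135 [[187. 457.]]
15 -53 0.2315 [[189. 424.]]
15 -34 0.2135 [[208. 476.]]
15 -34 0.2315 [[211. 443.]]
```

View pics/s4.png

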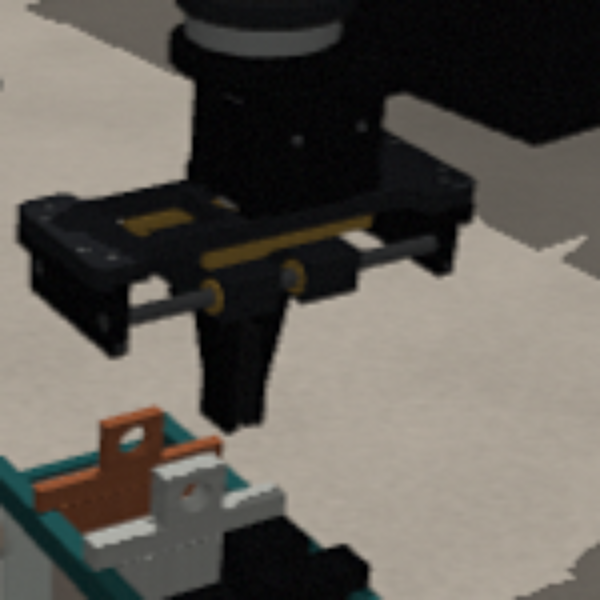

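```bash
python3 - <<'E'
from h import *
im=ctrl.get_image("top");cv2.imwrite("pics/t4.png",cv2.resize(im[200:350,160:360],None,fx=4,fy=4))
for x in(-95,95):
 for y in (-81,-6):
  for z in (.24,.26): print(x,y,z,((proj("top",np.r_[world(x,y),z+.08])-[160,200])*4).round())
E
```

```text
-95 -81 0.24 [[475. 554.]]
-95 -81 0.26 [[471. 557.]]
-95 -6 0.24 [[314. 537.]]
-95 -6 0.26 [[306. 539.]]
95 -81 0.24 [[521. 150.]]
95 -81 0.26 [[518. 142.]]
95 -6 0.24 [[365. 134.]]
95 -6 0.26 [[358. 126.]]
```

View pics/t4.png

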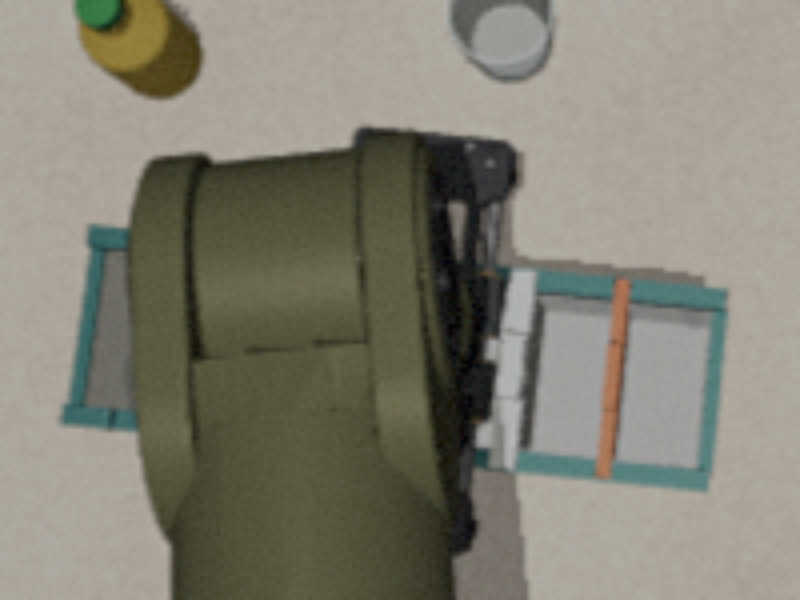

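>>> {"method": "play_rows", "body": {
  "translation": [
    [0, 4, 0],
    [0, 14, 0],
    [0, 14, 0],
    [0, 14, 0],
    [0, 14, 0],
    [0, 14, 0],
    [0, 12, 0],
    [0, 9, 0],
    [0, 3, 0],
    [0, 0, 0]
  ],
  "turn": [
    [0, 0, 0],
    [0, 0, 0],
    [0, 0, 0],
    [0, 0, 0],
    [0, 0, 0],
    [0, 0, 0],
    [0, 0, 0],
    [0, 0, 0],
    [0, 0, 0],
    [0, 0, 0]
  ],
  "fingers": [-0.1, -0.1, -0.1, -0.1, -0.1, -0.1, -0.1, -0.1, -0.1, -0.1]
}}

```text
time: 5.5
position: [0.5254, 0.0333, 0.1139]
tool_rot: [-1.151, 1.299, -1.298]
ft_force: [0.2, -0.8, -0.3]
grip_width: 0.444
```

```bash
python3 - <<'E'
from h import *
im=ctrl.get_image("scene");cv2.imwrite("pics/s5.png",cv2.resize(im[150:290,330:480],None,fx=5,fy=4.2))
where()
E
```

```text
t 5.55 p [0.526  0.0333 0.1147] tank [[ -0.  -43.7]] z dir err mrad [[1.0, -0.0, 0.0], [0.0, 1.0, -0.0], [-0.0, 0.0, 1.0]] F tank [-0.79 -0.61 -0.05] grip 0.449
```

View pics/s5.png

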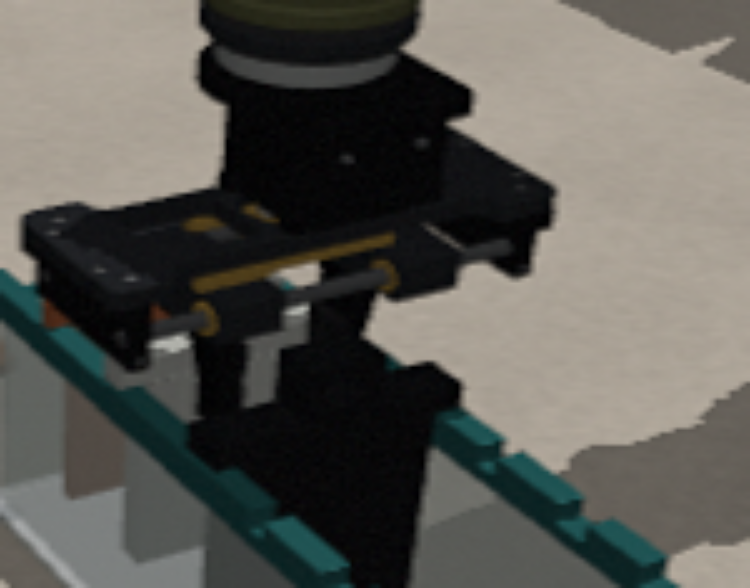

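>>> {"method": "play_rows", "body": {
  "translation": [
    [-2, 0, 0],
    [-3, 0, 0],
    [-3, 0, 0],
    [-3, 0, 0],
    [-3, 0, 0],
    [-3, 0, 0],
    [-3, 0, 0],
    [-3, 0, 0],
    [-3, 0, 0],
    [-3, 0, 0]
  ],
  "turn": [
    [0, 0, 0],
    [0, 0, 0],
    [0, 0, 0],
    [0, 0, 0],
    [0, 0, 0],
    [0, 0, 0],
    [0, 0, 0],
    [0, 0, 0],
    [0, 0, 0],
    [0, 0, 0]
  ],
  "fingers": [-0.1, -0.1, -0.1, -0.1, -0.1, -0.1, -0.1, -0.1, -0.1, -0.1]
}}

```text
time: 6.38
position: [0.5298, 0.0604, 0.1152]
tool_rot: [-1.15, 1.297, -1.301]
ft_force: [-0.7, -4.5, 3.9]
grip_width: 0.451
```

```bash
python3 - <<'E'
from h import *
where()
im=ctrl.get_image("scene");cv2.imwrite("pics/s6.png",cv2.resize(im[150:290,330:480],None,fx=5,fy=4.2))
cv2.imwrite("pics/w6.png",ctrl.get_image("wrist"))
where()
E
```

```text
t 6.38 p [0.5298 0.0604 0.1152] tank [[  0.5 -16.4]] z dir err mrad [[1.0, -0.002, -0.001], [0.002, 1.0, 0.001], [0.001, -0.001, 1.0]] F tank [-0.12 -4.56  3.86] grip 0.451
t 6.48 p [0.5299 0.0614 0.1152] tank [[  0.5 -15.4]] z dir err mrad [[1.0, -0.001, -0.0], [0.001, 1.0, 0.001], [0.0, -0.001, 1.0]] F tank [-0.2  -3.32  2.49] grip 0.451
```

View pics/s6.png

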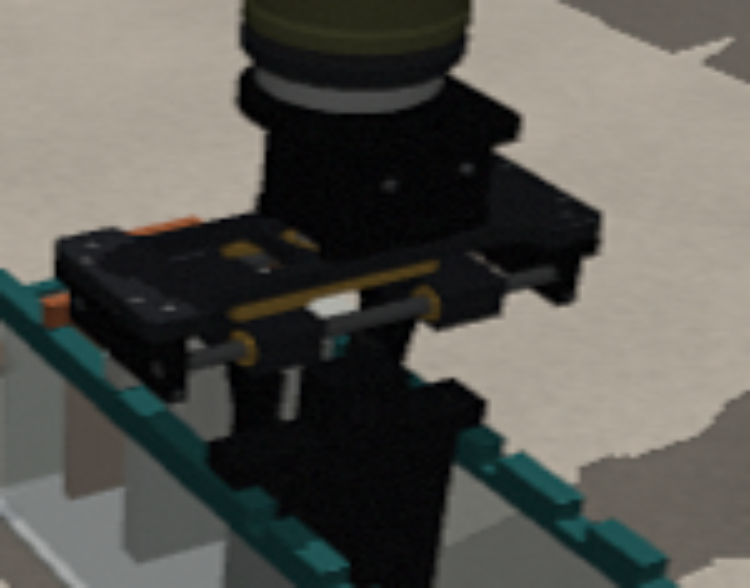

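View pics/w6.png

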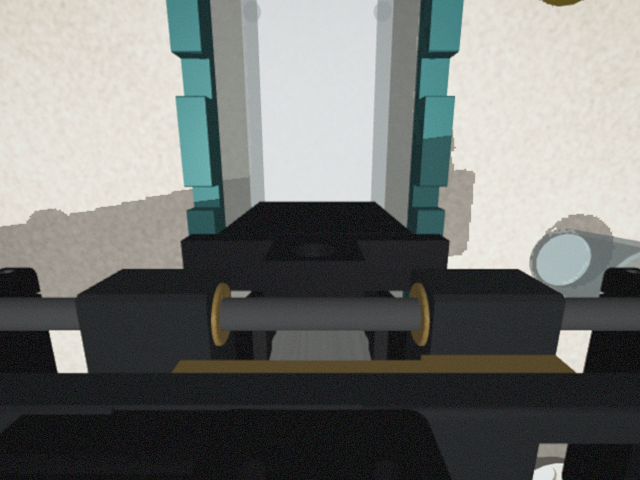

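>>> {"method": "play_rows", "body": {
  "translation": [
    [0, -4, 0],
    [-2, 0, 0],
    [-4, 0, 0],
    [-4, 0, 0],
    [-4, 0, 0],
    [-4, 0, 0],
    [-4, 0, 0],
    [-4, 0, 0],
    [-4, 0, 0],
    [-4, 0, 0]
  ],
  "turn": [
    [0, 0, 0],
    [0, 0, 0],
    [0, 0, 0],
    [0, 0, 0],
    [0, 0, 0],
    [0, 0, 0],
    [0, 0, 0],
    [0, 0, 0],
    [0, 0, 0],
    [0, 0, 0]
  ],
  "fingers": [-0.1, -0.1, -0.1, -0.1, -0.1, -0.1, -0.1, -0.1, -0.1, -0.1]
}}

```text
time: 7.32
position: [0.5336, 0.0964, 0.1188]
tool_rot: [-1.149, 1.298, -1.298]
ft_force: [0.1, -4.6, 3.5]
grip_width: 0.449
```

>>> {"method": "play_rows", "body": {
  "translation": [
    [-4, 0, 0],
    [-4, 0, 0],
    [-4, 0, 0],
    [-4, 0, 0],
    [-4, 0, 0],
    [-4, 0, 0],
    [-4, 0, 0],
    [-4, 0, 0],
    [-4, 0, 0],
    [-4, 0, 0]
  ],
  "turn": [
    [0, 0, 0],
    [0, 0, 0],
    [0, 0, 0],
    [0, 0, 0],
    [0, 0, 0],
    [0, 0, 0],
    [0, 0, 0],
    [0, 0, 0],
    [0, 0, 0],
    [0, 0, 0]
  ],
  "fingers": [-0.1, -0.1, -0.1, -0.1, -0.1, -0.1, -0.1, -0.1, -0.1, -0.1]
}}

```text
time: 8.15
position: [0.5385, 0.1358, 0.1188]
tool_rot: [-1.15, 1.298, -1.298]
ft_force: [-0.3, -7.2, 3.8]
grip_width: 0.45
```

```bash
python3 - <<'E'
from h import *
where()
im=ctrl.get_image("scene");cv2.imwrite("pics/s7.png",cv2.resize(im[170:330,340:500],None,fx=4,fy=3.7))
cv2.imwrite("pics/w7.png",ctrl.get_image("wrist"))
where()
E
```

```text
t 8.15 p [0.5385 0.1358 0.1188] tank [[-0.  59.6]] z dir err mrad [[1.0, -0.0, 0.0], [0.0, 1.0, 0.0], [-0.0, -0.0, 1.0]] F tank [ 0.56 -7.21  3.79] grip 0.45
t 8.25 p [0.5385 0.1368 0.1188] tank [[-0.1 60.5]] z dir err mrad [[1.0, 0.001, 0.001], [-0.001, 1.0, 0.0], [-0.001, -0.0, 1.0]] F tank [-0.11 -2.74  0.94] grip 0.45
```

View pics/s7.png

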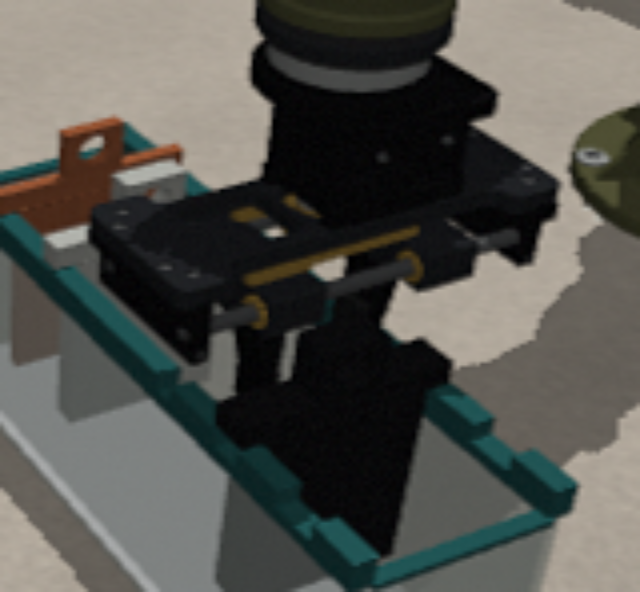

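View pics/w7.png

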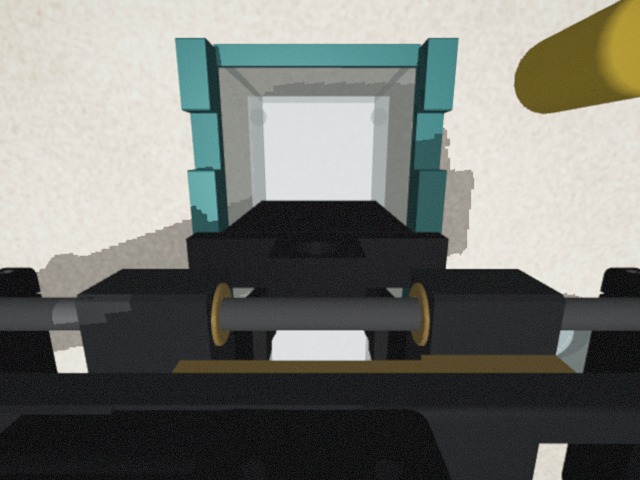

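>>> {"method": "play_rows", "body": {
  "translation": [
    [-4, 0, 0],
    [-4, 0, 0],
    [-4, 0, 0],
    [-4, 0, 0],
    [-4, 0, 0],
    [-4, 0, 0],
    [-4, 0, 0],
    [-4, 0, 0],
    [-4, 0, 0],
    [-4, 0, 0]
  ],
  "turn": [
    [0, 0, 0],
    [0, 0, 0],
    [0, 0, 0],
    [0, 0, 0],
    [0, 0, 0],
    [0, 0, 0],
    [0, 0, 0],
    [0, 0, 0],
    [0, 0, 0],
    [0, 0, 0]
  ],
  "fingers": [-0.1, -0.1, -0.1, -0.1, -0.1, -0.1, -0.1, -0.1, -0.1, -0.1]
}}

```text
time: 9.08
position: [0.5433, 0.1757, 0.1188]
tool_rot: [-1.15, 1.298, -1.298]
ft_force: [0.1, -4.6, 2.9]
grip_width: 0.451
```

>>> {"method": "play_rows", "body": {
  "translation": [
    [-2, 0, 0],
    [-1.5, 0, 0],
    [-1.5, 0, 0],
    [-1.5, 0, 0],
    [-1.5, 0, 0],
    [-1.5, 0, 0],
    [-1.5, 0, 0],
    [-1, 0, 0],
    [-0.5, 0, 0],
    [0, 0, 0]
  ],
  "turn": [
    [0, 0, 0],
    [0, 0, 0],
    [0, 0, 0],
    [0, 0, 0],
    [0, 0, 0],
    [0, 0, 0],
    [0, 0, 0],
    [0, 0, 0],
    [0, 0, 0],
    [0, 0, 0]
  ],
  "fingers": [-0.1, -0.1, -0.1, -0.1, -0.1, -0.1, -0.1, -0.1, -0.1, -0.1]
}}

```text
time: 9.92
position: [0.5443, 0.1883, 0.1185]
tool_rot: [-1.15, 1.298, -1.297]
ft_force: [-0.3, -0.9, -0.5]
grip_width: 0.45
```

```bash
python3 - <<'E'
from h import *
where()
im=ctrl.get_image("scene");cv2.imwrite("pics/s8.png",cv2.resize(im[170:330,340:500],None,fx=4,fy=3.7))
where()
E
```

```text
t 9.92 p [0.5443 0.1883 0.1185] tank [[ -0.6 112.3]] z dir err mrad [[1.0, 0.0, 0.001], [-0.0, 1.0, -0.001], [-0.001, 0.001, 1.0]] F tank [-0.14 -0.94 -0.45] grip 0.45
t 9.97 p [0.5444 0.1883 0.1185] tank [[ -0.5 112.3]] z dir err mrad [[1.0, 0.0, 0.001], [-0.0, 1.0, -0.001], [-0.001, 0.001, 1.0]] F tank [-0.13 -1.13 -1.41] grip 0.449
```

View pics/s8.png

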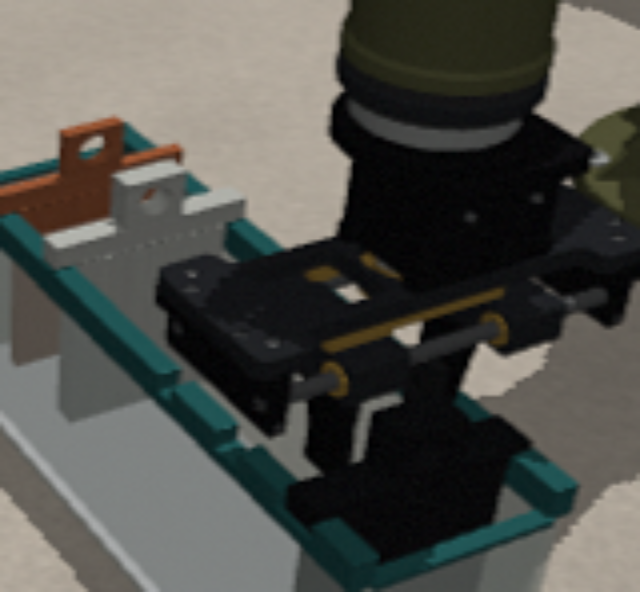

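>>> {"method": "play_rows", "body": {
  "translation": [
    [-1, 0, 0],
    [-1, 0, 0],
    [-1, 0, 0],
    [0, 0, 0],
    [0, 0, 0],
    [0, 0, 0],
    [0, 0, 0],
    [0, 0, 0],
    [0, 0, 0],
    [0, 0, 0]
  ],
  "turn": [
    [0, 0, 0],
    [0, 0, 0],
    [0, 0, 0],
    [0, 0, 0],
    [0, 0, 0],
    [0, 0, 0],
    [0, 0, 0],
    [0, 0, 0],
    [0, 0, 0],
    [0, 0, 0]
  ],
  "fingers": [-0.1, -0.1, -0.1, -0.1, -0.1, -0.1, -0.1, -0.1, -0.1, -0.1]
}}

```text
time: 10.8
position: [0.5444, 0.1883, 0.1185]
tool_rot: [-1.153, 1.299, -1.3]
ft_force: [-2.8, -5.8, 2.0]
grip_width: 0.45
```

```bash
python3 - <<'E'
from h import *
where()
im=ctrl.get_image("wrist");cv2.imwrite("pics/w9.png",im)
plan(np.r_[world(0,-105),.23],yawR(XD),10,p0=np.r_[world(0,111),.23])
E
```

```text
t 10.8 p [0.5444 0.1883 0.1185] tank [[ -0.6 112.4]] z dir err mrad [[1.0, -0.003, -0.001], [0.003, 1.0, -0.002], [0.001, 0.002, 1.0]] F tank [-2.04 -6.09  1.98] grip 0.45
[[21.6, 0.1, 0.0], [21.6, 0.1, 0.0], [21.6, 0.1, 0.0], [21.6, 0.1, 0.0], [21.6, 0.0, 0.0], [21.6, 0.0, 0.0], [21.6, 0.0, 0.0], [21.6, 0.0, 0.0], [21.6, 0.0, 0.0], [21.6, 0.0, -0.0]]
turn [0.0002, -0.0001, 0.0003]
```

View pics/w9.png

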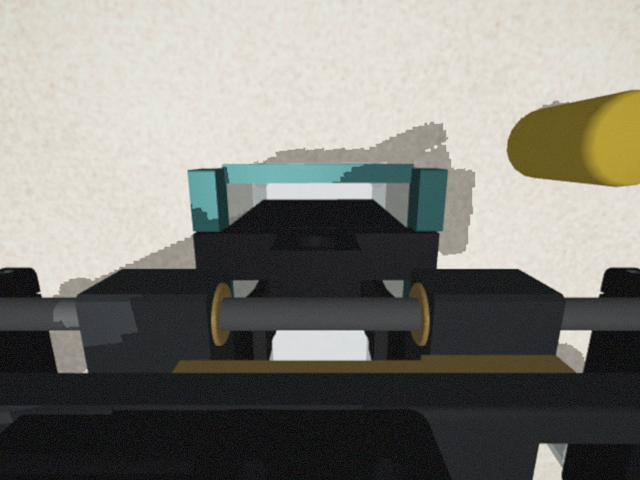

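>>> {"method": "play_rows", "body": {
  "translation": [
    [6, 0, 0],
    [8, 0, 0],
    [6, -15, 0],
    [0, -35, 0],
    [10, -35, 0],
    [30, 0, 0],
    [40, 0, 0],
    [40, 0, 0],
    [40, 0, 0],
    [30, 0, 0]
  ],
  "turn": [
    [0, 0, 0],
    [0, 0, 0],
    [0, 0, 0],
    [0, 0, 0],
    [0, 0, 0],
    [0, 0, 0],
    [0, 0, 0],
    [0, 0, 0],
    [0, 0, 0],
    [0, 0, 0]
  ],
  "fingers": [-0.1, -0.1, -0.1, -0.1, -0.1, -0.1, -0.1, -0.1, -0.1, -0.1]
}}

```text
time: 11.68
position: [0.5196, -0.0214, 0.2045]
tool_rot: [-1.146, 1.298, -1.3]
ft_force: [0.3, -0.2, 0.5]
grip_width: 0.45
```

>>> {"method": "play_rows", "body": {
  "translation": [
    [10, 0, 0],
    [0, 0, 0],
    [0, 0, 0],
    [0, 0, 0],
    [0, 0, 0],
    [0, 0, 0],
    [0, 0, 0],
    [0, 0, 0],
    [0, 0, 0],
    [0, 0, 0]
  ],
  "turn": [
    [0, 0, 0],
    [0, 0, 0],
    [0, 0, 0],
    [0, 0, 0],
    [0, 0, 0],
    [0, 0, 0],
    [0, 0, 0],
    [0, 0, 0],
    [0, 0, 0],
    [0, 0, 0]
  ],
  "fingers": [-0.1, -0.1, -0.1, -0.1, -0.1, -0.1, -0.1, -0.1, -0.1, -0.1]
}}

```text
time: 12.52
position: [0.5186, -0.0275, 0.2038]
tool_rot: [-1.15, 1.298, -1.298]
ft_force: [-0.1, 0.1, -0.4]
grip_width: 0.454
```

```bash
python3 - <<'E'
from h import *
where()
im=ctrl.get_image("scene");cv2.imwrite("pics/s10.png",cv2.resize(im[170:370,330:500],None,fx=4,fy=3))
where()
E
```

```text
t 12.52 p [ 0.5186 -0.0275  0.2038] tank [[   0. -105.]] z dir err mrad [[1.0, 0.0, 0.001], [-0.0, 1.0, 0.0], [-0.001, -0.0, 1.0]] F tank [-0.07  0.06 -0.44] grip 0.454
t 12.57 p [ 0.5186 -0.0276  0.2037] tank [[  -0.  -105.1]] z dir err mrad [[1.0, 0.0, 0.001], [-0.0, 1.0, 0.0], [-0.001, -0.0, 1.0]] F tank [-0.79 -0.64  0.33] grip 0.448
```

View pics/s10.png

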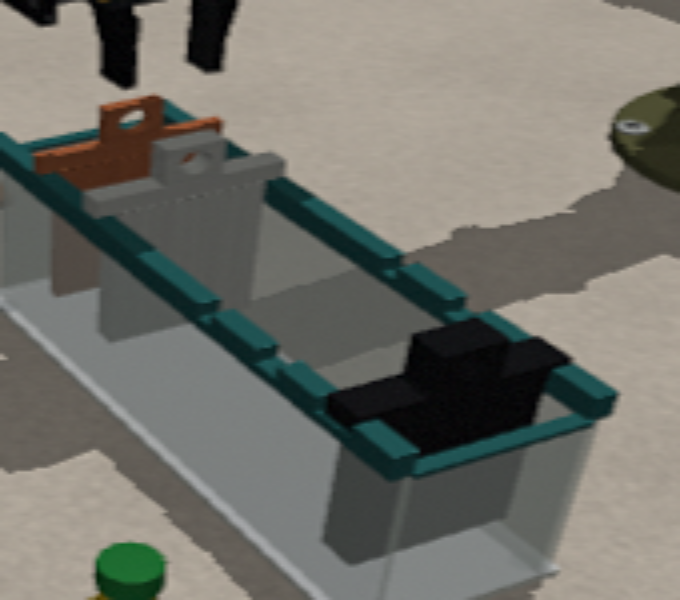

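>>> {"method": "play_rows", "body": {
  "translation": [
    [0, 6, 0],
    [0, 14, 0],
    [0, 14, 0],
    [0, 14, 0],
    [0, 14, 0],
    [0, 14, 0],
    [0, 9, 0],
    [0, 1, 0],
    [0, 0, 0],
    [0, 0, 0]
  ],
  "turn": [
    [0, 0, 0],
    [0, 0, 0],
    [0, 0, 0],
    [0, 0, 0],
    [0, 0, 0],
    [0, 0, 0],
    [0, 0, 0],
    [0, 0, 0],
    [0, 0, 0],
    [0, 0, 0]
  ],
  "fingers": [-0.1, -0.1, -0.1, -0.1, -0.1, -0.1, -0.1, -0.1, -0.1, -0.1]
}}

```text
time: 13.4
position: [0.519, -0.0277, 0.1183]
tool_rot: [-1.149, 1.297, -1.298]
ft_force: [-0.1, -0.8, 0.3]
grip_width: 0.449
```

>>> {"method": "play_rows", "body": {
  "translation": [
    [-2, 0, 0],
    [-3, 0, 0],
    [-3, 0, 0],
    [-3, 0, 0],
    [-3, 0, 0],
    [-4, 0, 0],
    [-4, 0, 0],
    [-4, 0, 0],
    [-4, 0, 0],
    [-4, 0, 0]
  ],
  "turn": [
    [0, 0, 0],
    [0, 0, 0],
    [0, 0, 0],
    [0, 0, 0],
    [0, 0, 0],
    [0, 0, 0],
    [0, 0, 0],
    [0, 0, 0],
    [0, 0, 0],
    [0, 0, 0]
  ],
  "fingers": [-0.1, -0.1, -0.1, -0.1, -0.1, -0.1, -0.1, -0.1, -0.1, -0.1]
}}

```text
time: 14.23
position: [0.5228, 0.0063, 0.1179]
tool_rot: [-1.149, 1.298, -1.298]
ft_force: [-1.5, -3.6, 2.6]
grip_width: 0.45
```

```bash
python3 - <<'E'
from h import *
where()
im=ctrl.get_image("wrist");cv2.imwrite("pics/w11.png",im)
where()
E
```

```text
t 14.23 p [0.5228 0.0063 0.1179] tank [[  0.1 -71. ]] z dir err mrad [[1.0, -0.0, 0.0], [0.0, 1.0, 0.0], [-0.0, -0.0, 1.0]] F tank [-1.1  -3.81  2.55] grip 0.45
t 14.28 p [0.5229 0.0076 0.1178] tank [[  0.  -69.6]] z dir err mrad [[1.0, 0.001, 0.001], [-0.001, 1.0, 0.0], [-0.001, -0.0, 1.0]] F tank [ 0.49 -3.19  2.55] grip 0.449
```

View pics/w11.png

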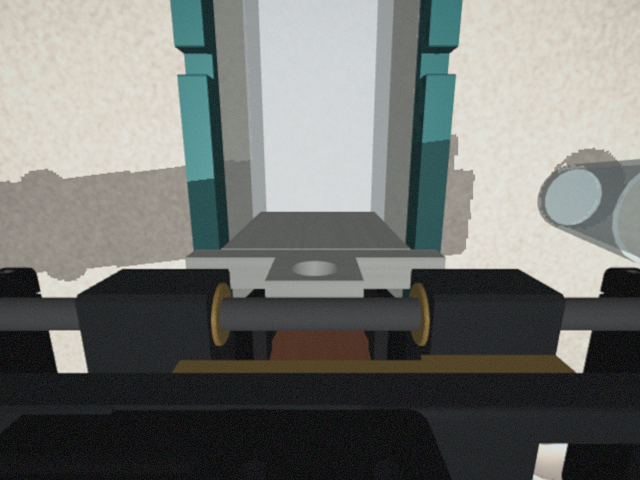

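>>> {"method": "play_rows", "body": {
  "translation": [
    [-5, 0, 0],
    [-5, 0, 0],
    [-5, 0, 0],
    [-5, 0, 0],
    [-5, 0, 0],
    [-5, 0, 0],
    [-5, 0, 0],
    [-5, 0, 0],
    [-5, 0, 0],
    [-5, 0, 0]
  ],
  "turn": [
    [0, 0, 0],
    [0, 0, 0],
    [0, 0, 0],
    [0, 0, 0],
    [0, 0, 0],
    [0, 0, 0],
    [0, 0, 0],
    [0, 0, 0],
    [0, 0, 0],
    [0, 0, 0]
  ],
  "fingers": [-0.1, -0.1, -0.1, -0.1, -0.1, -0.1, -0.1, -0.1, -0.1, -0.1]
}}

```text
time: 15.12
position: [0.5286, 0.0563, 0.1177]
tool_rot: [-1.15, 1.298, -1.298]
ft_force: [-0.4, -3.8, 2.5]
grip_width: 0.456
```

>>> {"method": "play_rows", "body": {
  "translation": [
    [-4, 0, 0],
    [-4, 0, 0],
    [-4, 0, 0],
    [-4, 0, 0],
    [-4, 0, 0],
    [-4, 0, 0],
    [-4, 0, 0],
    [-4, 0, 0],
    [-4, 0, 0],
    [-4, 0, 0]
  ],
  "turn": [
    [0, 0, 0],
    [0, 0, 0],
    [0, 0, 0],
    [0, 0, 0],
    [0, 0, 0],
    [0, 0, 0],
    [0, 0, 0],
    [0, 0, 0],
    [0, 0, 0],
    [0, 0, 0]
  ],
  "fingers": [-0.1, -0.1, -0.1, -0.1, -0.1, -0.1, -0.1, -0.1, -0.1, -0.1]
}}

```text
time: 15.95
position: [0.5333, 0.0956, 0.1174]
tool_rot: [-1.15, 1.298, -1.298]
ft_force: [-1.2, -4.2, 2.1]
grip_width: 0.451
```

>>> {"method": "play_rows", "body": {
  "translation": [
    [-4, 0, 0],
    [-4, 0, 0],
    [-4, 0, 0],
    [-4, 0, 0],
    [-4, 0, 0],
    [-4, 0, 0],
    [-3, 0, 0],
    [-3, 0, 0],
    [-2, 0, 0],
    [-2, 0, 0]
  ],
  "turn": [
    [0, 0, 0],
    [0, 0, 0],
    [0, 0, 0],
    [0, 0, 0],
    [0, 0, 0],
    [0, 0, 0],
    [0, 0, 0],
    [0, 0, 0],
    [0, 0, 0],
    [0, 0, 0]
  ],
  "fingers": [-0.1, -0.1, -0.1, -0.1, -0.1, -0.1, -0.1, -0.1, -0.1, -0.1]
}}

```text
time: 16.78
position: [0.5376, 0.1293, 0.1177]
tool_rot: [-1.15, 1.298, -1.298]
ft_force: [-0.8, -3.0, 0.9]
grip_width: 0.448
```

```bash
python3 - <<'E'
from h import *
where()
E
```

```text
t 16.78 p [0.5376 0.1293 0.1177] tank [[-0.2 53. ]] z dir err mrad [[1.0, -0.0, 0.0], [0.0, 1.0, -0.0], [-0.0, 0.0, 1.0]] F tank [-0.48 -3.03  0.9 ] grip 0.448
```

Next: slowly to about 67.

>>> {"method": "play_rows", "body": {
  "translation": [
    [-1.5, 0, 0],
    [-1.5, 0, 0],
    [-1.5, 0, 0],
    [-1.5, 0, 0],
    [-1.5, 0, 0],
    [-1.5, 0, 0],
    [-1.5, 0, 0],
    [-1.5, 0, 0],
    [-1.5, 0, 0],
    [0, 0, 0]
  ],
  "turn": [
    [0, 0, 0],
    [0, 0, 0],
    [0, 0, 0],
    [0, 0, 0],
    [0, 0, 0],
    [0, 0, 0],
    [0, 0, 0],
    [0, 0, 0],
    [0, 0, 0],
    [0, 0, 0]
  ],
  "fingers": [-0.1, -0.1, -0.1, -0.1, -0.1, -0.1, -0.1, -0.1, -0.1, -0.1]
}}

```text
time: 17.62
position: [0.539, 0.1423, 0.1177]
tool_rot: [-1.151, 1.298, -1.298]
ft_force: [-2.2, -3.0, 0.8]
grip_width: 0.45
```

```bash
python3 - <<'E'
from h import *
where()
im=ctrl.get_image("scene");cv2.imwrite("pics/s12.png",cv2.resize(im[170:370,330:500],None,fx=4,fy=3))
where()
E
```

```text
t 17.62 p [0.539  0.1423 0.1177] tank [[-0.3 66.1]] z dir err mrad [[1.0, -0.001, 0.001], [0.001, 1.0, -0.001], [-0.001, 0.001, 1.0]] F tank [-1.84 -3.23  0.84] grip 0.45
t 17.67 p [0.539  0.1423 0.1177] tank [[-0.3 66.1]] z dir err mrad [[1.0, -0.0, 0.0], [0.0, 1.0, -0.001], [-0.0, 0.001, 1.0]] F tank [-0.72 -2.64  0.98] grip 0.452
```

View pics/s12.png

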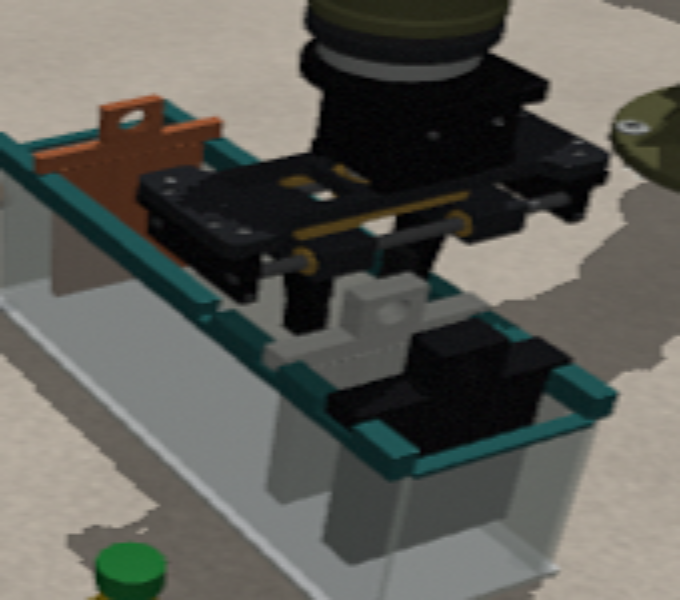

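>>> {"method": "play_rows", "body": {
  "translation": [
    [-1, 0, 0],
    [-1, 0, 0],
    [-1, 0, 0],
    [0, 0, 0],
    [0, 0, 0],
    [0, 0, 0],
    [6, 0, 0],
    [8, 0, 0],
    [6, -15, 0],
    [0, -35, 0]
  ],
  "turn": [
    [0, 0, 0],
    [0, 0, 0],
    [0, 0, 0],
    [0, 0, 0],
    [0, 0, 0],
    [0, 0, 0],
    [0, 0, 0],
    [0, 0, 0],
    [0, 0, 0],
    [0, 0, 0]
  ],
  "fingers": [-0.1, -0.1, -0.1, -0.1, -0.1, -0.1, -0.1, -0.1, -0.1, -0.1]
}}

```text
time: 18.5
position: [0.534, 0.1238, 0.164]
tool_rot: [-1.157, 1.303, -1.298]
ft_force: [0.1, 1.0, -0.8]
grip_width: 0.444
```

```bash
python3 - <<'E'
from h import *
where()
im=ctrl.get_image("scene");cv2.imwrite("pics/s13.png",cv2.resize(im[170:370,330:500],None,fx=4,fy=3))
for (x,y,z) in [(55,92,154),(55,78,154),(55,92,164)]: print(((proj("scene",np.r_[world(x,y),z/1e3])-[330,170])*[4,3]).round())
for (x,y,z) in [(17,92,182),(-17,92,182),(17,92,192),(-17,92,192)]: print(((proj("scene",np.r_[world(x,y),z/1e3])-[330,170])*[4,3]).round())
where()
E
```

```text
t 18.5 p [0.534  0.1238 0.164 ] tank [[-3.  47.1]] z dir err mrad [[1.0, -0.004, -0.001], [0.004, 1.0, -0.007], [0.001, 0.007, 1.0]] F tank [ 0.01  1.01 -0.84] grip 0.444
[[277. 358.]]
[[259. 344.]]
[[279. 345.]]
[[358. 301.]]
[[423. 284.]]
[[361. 287.]]
[[426. 270.]]
t 18.55 p [0.5397 0.126  0.174 ] tank [[ 2.4 50. ]] z dir err mrad [[1.0, 0.005, -0.001], [-0.005, 1.0, 0.006], [0.001, -0.006, 1.0]] F tank [3.31 1.3  4.83] grip 0.451
```

View pics/s13.png

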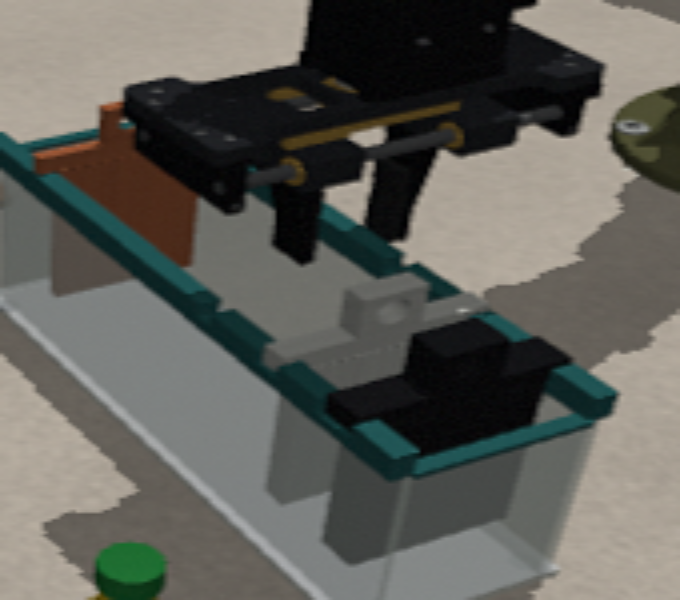

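>>> {"method": "play_rows", "body": {
  "translation": [
    [0, -20, 0],
    [5, -17, 0],
    [20, 0, 0],
    [35, 0, 0],
    [40, 0, 0],
    [40, 0, 0],
    [35, 0, 0],
    [20, 0, 0],
    [8, 0, 0],
    [0, 0, 0]
  ],
  "turn": [
    [0, 0, 0],
    [0, 0, 0],
    [0, 0, 0],
    [0, 0, 0],
    [0, 0, 0],
    [0, 0, 0],
    [0, 0, 0],
    [0, 0, 0],
    [0, 0, 0],
    [0, 0, 0]
  ],
  "fingers": [-0.1, -0.1, -0.1, -0.1, -0.1, -0.1, -0.1, -0.1, -0.1, -0.1]
}}

```text
time: 19.38
position: [0.5129, -0.0775, 0.2052]
tool_rot: [-1.146, 1.3, -1.3]
ft_force: [-0.0, 0.2, 0.1]
grip_width: 0.451
```

```bash
python3 - <<'E'
from h import *
where()
im=ctrl.get_image("top");cv2.imwrite("pics/t13.png",cv2.resize(im[200:350,160:360],None,fx=4,fy=4))
where()
E
```

```text
t 19.38 p [ 0.5129 -0.0775  0.2052] tank [[   0.4 -155.3]] z dir err mrad [[1.0, 0.001, -0.003], [-0.001, 1.0, 0.002], [0.003, -0.002, 1.0]] F tank [-0.06  0.18  0.12] grip 0.451
t 19.43 p [ 0.5131 -0.0751  0.205 ] tank [[   0.4 -152.9]] z dir err mrad [[1.0, 0.002, -0.0], [-0.002, 1.0, 0.001], [0.0, -0.001, 1.0]] F tank [ 0.64  0.89 -0.17] grip 0.449
```

View pics/t13.png

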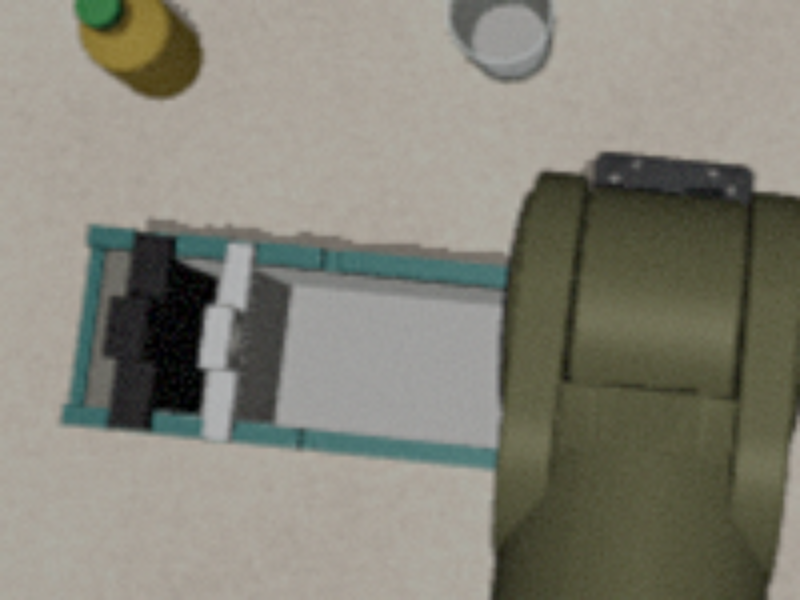

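>>> {"method": "play_rows", "body": {
  "translation": [
    [4, 4, 0],
    [0, 12, 0],
    [0, 14, 0],
    [0, 14, 0],
    [0, 14, 0],
    [0, 14, 0],
    [0, 12, 0],
    [0, 3, 0],
    [0, 0, 0],
    [0, 0, 0]
  ],
  "turn": [
    [0, 0, 0],
    [0, 0, 0],
    [0, 0, 0],
    [0, 0, 0],
    [0, 0, 0],
    [0, 0, 0],
    [0, 0, 0],
    [0, 0, 0],
    [0, 0, 0],
    [0, 0, 0]
  ],
  "fingers": [-0.1, -0.1, -0.1, -0.1, -0.1, -0.1, -0.1, -0.1, -0.1, -0.1]
}}

```text
time: 20.27
position: [0.5125, -0.0794, 0.1178]
tool_rot: [-1.15, 1.297, -1.297]
ft_force: [-0.1, -0.5, 0.6]
grip_width: 0.451
```

>>> {"method": "play_rows", "body": {
  "translation": [
    [-2, 0, 0],
    [-3, 0, 0],
    [-3, 0, 0],
    [-3, 0, 0],
    [-3, 0, 0],
    [-4, 0, 0],
    [-5, 0, 0],
    [-5, 0, 0],
    [-5, 0, 0],
    [-5, 0, 0]
  ],
  "turn": [
    [0, 0, 0],
    [0, 0, 0],
    [0, 0, 0],
    [0, 0, 0],
    [0, 0, 0],
    [0, 0, 0],
    [0, 0, 0],
    [0, 0, 0],
    [0, 0, 0],
    [0, 0, 0]
  ],
  "fingers": [-0.1, -0.1, -0.1, -0.1, -0.1, -0.1, -0.1, -0.1, -0.1, -0.1]
}}

```text
time: 21.1
position: [0.5171, -0.0447, 0.1184]
tool_rot: [-1.15, 1.297, -1.302]
ft_force: [-1.0, -5.1, 2.4]
grip_width: 0.446
```

```bash
python3 - <<'E'
from h import *
where()
im=ctrl.get_image("wrist");cv2.imwrite("pics/w14.png",im)
where()
E
```

```text
t 21.1 p [ 0.5171 -0.0447  0.1184] tank [[   0.6 -122.2]] z dir err mrad [[1.0, -0.003, -0.001], [0.003, 1.0, 0.001], [0.001, -0.001, 1.0]] F tank [-0.38 -5.16  2.44] grip 0.446
t 21.15 p [ 0.5172 -0.0431  0.1183] tank [[   0.5 -120.6]] z dir err mrad [[1.0, -0.002, -0.0], [0.002, 1.0, 0.001], [0.0, -0.001, 1.0]] F tank [-0.04 -4.28  0.74] grip 0.452
```

View pics/w14.png

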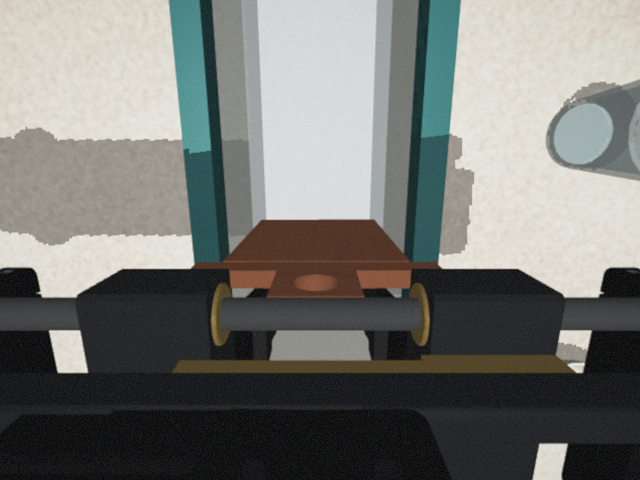

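>>> {"method": "play_rows", "body": {
  "translation": [
    [-5, 0, 0],
    [-5, 0, 0],
    [-5, 0, 0],
    [-5, 0, 0],
    [-5, 0, 0],
    [-5, 0, 0],
    [-5, 0, 0],
    [-5, 0, 0],
    [-5, 0, 0],
    [-5, 0, 0]
  ],
  "turn": [
    [0, 0, 0],
    [0, 0, 0],
    [0, 0, 0],
    [0, 0, 0],
    [0, 0, 0],
    [0, 0, 0],
    [0, 0, 0],
    [0, 0, 0],
    [0, 0, 0],
    [0, 0, 0]
  ],
  "fingers": [-0.1, -0.1, -0.1, -0.1, -0.1, -0.1, -0.1, -0.1, -0.1, -0.1]
}}

```text
time: 21.98
position: [0.5232, 0.005, 0.1184]
tool_rot: [-1.15, 1.297, -1.302]
ft_force: [-0.5, -7.3, 2.3]
grip_width: 0.453
```

>>> {"method": "play_rows", "body": {
  "translation": [
    [-5, 0, 0],
    [-5, 0, 0],
    [-5, 0, 0],
    [-5, 0, 0],
    [-5, 0, 0],
    [-5, 0, 0],
    [-5, 0, 0],
    [-5, 0, 0],
    [-5, 0, 0],
    [-5, 0, 0]
  ],
  "turn": [
    [0, 0, 0],
    [0, 0, 0],
    [0, 0, 0],
    [0, 0, 0],
    [0, 0, 0],
    [0, 0, 0],
    [0, 0, 0],
    [0, 0, 0],
    [0, 0, 0],
    [0, 0, 0]
  ],
  "fingers": [-0.1, -0.1, -0.1, -0.1, -0.1, -0.1, -0.1, -0.1, -0.1, -0.1]
}}

```text
time: 22.82
position: [0.5292, 0.0544, 0.1184]
tool_rot: [-1.15, 1.297, -1.302]
ft_force: [-0.4, -6.7, 3.1]
grip_width: 0.448
```

>>> {"method": "play_rows", "body": {
  "translation": [
    [-5, 0, 0],
    [-4, 0, 0],
    [-4, 0, 0],
    [-3, 0, 0],
    [-2, 0, 0],
    [-2, 0, 0],
    [-1.5, 0, 0],
    [-1.5, 0, 0],
    [-1.5, 0, 0],
    [-1.5, 0, 0]
  ],
  "turn": [
    [0, 0, 0],
    [0, 0, 0],
    [0, 0, 0],
    [0, 0, 0],
    [0, 0, 0],
    [0, 0, 0],
    [0, 0, 0],
    [0, 0, 0],
    [0, 0, 0],
    [0, 0, 0]
  ],
  "fingers": [-0.1, -0.1, -0.1, -0.1, -0.1, -0.1, -0.1, -0.1, -0.1, -0.1]
}}

```text
time: 23.65
position: [0.5324, 0.0801, 0.1184]
tool_rot: [-1.15, 1.297, -1.302]
ft_force: [-1.0, -6.4, 3.9]
grip_width: 0.449
```

```bash
python3 - <<'E'
from h import *
where()
E
```

```text
t 23.65 p [0.5324 0.0801 0.1184] tank [[0.6 3.5]] z dir err mrad [[1.0, -0.003, -0.002], [0.003, 1.0, 0.001], [0.002, -0.001, 1.0]] F tank [-0.21 -6.45  3.88] grip 0.449
```

>>> {"method": "play_rows", "body": {
  "translation": [
    [-1.5, 0, 0],
    [-1.5, 0, 0],
    [-1.5, 0, 0],
    [-1.5, 0, 0],
    [-1.5, 0, 0],
    [-1.5, 0, 0],
    [-1.5, 0, 0],
    [-1.5, 0, 0],
    [-1.5, 0, 0],
    [-1.5, 0, 0]
  ],
  "turn": [
    [0, 0, 0],
    [0, 0, 0],
    [0, 0, 0],
    [0, 0, 0],
    [0, 0, 0],
    [0, 0, 0],
    [0, 0, 0],
    [0, 0, 0],
    [0, 0, 0],
    [0, 0, 0]
  ],
  "fingers": [-0.1, -0.1, -0.1, -0.1, -0.1, -0.1, -0.1, -0.1, -0.1, -0.1]
}}

```text
time: 24.48
position: [0.5336, 0.0957, 0.1178]
tool_rot: [-1.152, 1.297, -1.3]
ft_force: [-1.5, -8.9, 4.8]
grip_width: 0.452
```

```bash
python3 - <<'E'
from h import *
where()
im=ctrl.get_image("scene");cv2.imwrite("pics/s15.png",cv2.resize(im[170:370,330:500],None,fx=4,fy=3))
where()
E
```

```text
t 24.48 p [0.5336 0.0957 0.1178] tank [[-0.  19.2]] z dir err mrad [[1.0, -0.003, -0.0], [0.003, 1.0, -0.0], [0.0, 0.0, 1.0]] F tank [-0.46 -9.03  4.77] grip 0.452
t 24.53 p [0.5336 0.0956 0.1178] tank [[-0.  19.1]] z dir err mrad [[1.0, -0.003, -0.0], [0.003, 1.0, -0.0], [0.0, 0.0, 1.0]] F tank [-0.19 -7.27  0.99] grip 0.447
```

View pics/s15.png

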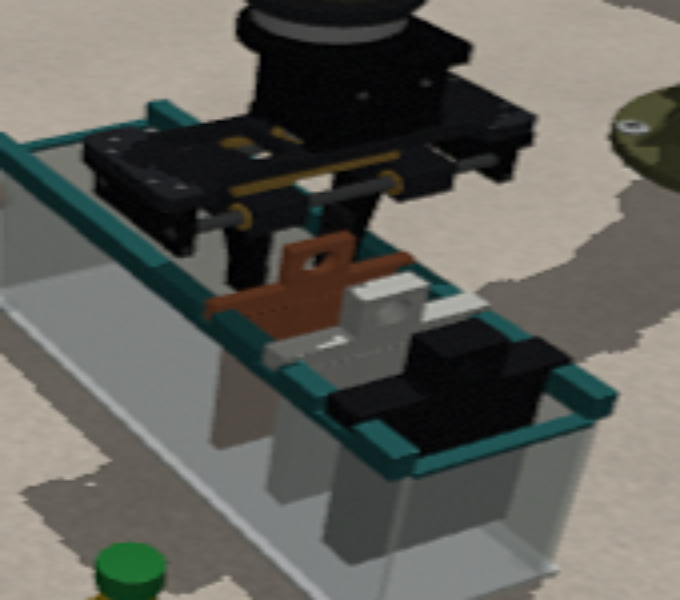

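>>> {"method": "play_rows", "body": {
  "translation": [
    [6, 0, 0],
    [8, 0, 0],
    [6, -15, 0],
    [0, -30, 0],
    [10, -30, 0],
    [30, -10, 0],
    [40, 0, 0],
    [40, 0, 0],
    [40, 0, 0],
    [40, 0, 0]
  ],
  "turn": [
    [0, 0, 0],
    [0, 0, 0],
    [0, 0, 0],
    [0, 0, 0],
    [0, 0, 0],
    [0, 0, 0],
    [0, 0, 0],
    [0, 0, 0],
    [0, 0, 0],
    [0, 0, 0]
  ],
  "fingers": [-0.1, -0.1, -0.1, -0.1, -0.1, -0.1, -0.1, -0.1, -0.1, -0.1]
}}

```text
time: 25.37
position: [0.5069, -0.1216, 0.2031]
tool_rot: [-1.148, 1.297, -1.296]
ft_force: [0.9, -0.4, -0.6]
grip_width: 0.448
```

```bash
python3 - <<'E'
from h import *
im=ctrl.get_image("scene");cv2.imwrite("pics/s16.png",cv2.resize(im[170:370,260:500],None,fx=3.2,fy=3))
tp=ctrl.get_image("top");cv2.imwrite("pics/t16.png",cv2.resize(tp[200:350,160:360],None,fx=4,fy=4))
where()
c=lambda L:np.array(L)/6.5+[360,270]-0.4
P=ray("top",c([[527,252],[660,286],[130,162],[600,270]]),.06);print(P.round(4))
t=cv2.imread("pics/top0.png");hsv=cv2.cvtColor(t,cv2.COLOR_BGR2HSV)
blue=cv2.inRange(hsv,(105,120,40),(125,255,255));ys,xs=np.nonzero(blue)
B=ray("top",np.c_[xs,ys],.06)[:,:2]
wh=cv2.inRange(hsv,(0,0,185),(180,45,255));ys,xs=np.nonzero(wh[270:330,375:445]);W=ray("top",np.c_[xs+375,ys+270],.06)[:,:2]
print(len(B),len(W))
A=np.r_[B,W].astype(np.float32);print(W.min(0),W.max(0))
l=cv2.fitLine(A,cv2.DIST_HUBER,0,.001,.001).ravel();print("line",l); d=l[:2]*np.sign(l[1])
print("blue extents along d", ((B-l[2:])@d).min(),((B-l[2:])@d).max(),((W-l[2:])@d).max())
lb=cv2.fitLine(B.astype(np.float32),cv2.DIST_HUBER,0,.001,.001).ravel();print(lb)
# scene view cross-check
print(proj("scene",np.r_[l[2:]+d*((B-l[2:])@d).min(),.06]),proj("scene",np.r_[l[2:]+d*((W-l[2:])@d).max(),.06]))
E
```

```text
t 25.47 p [ 0.5055 -0.1286  0.2034] tank [[  -0.7 -206.9]] z dir err mrad [[1.0, -0.001, -0.011], [0.001, 1.0, 0.002], [0.011, -0.002, 1.0]] F tank [ 0.8   0.84 -0.55] grip 0.449
[[ 0.4796 -0.3592  0.06  ]
 [ 0.4662 -0.4076  0.06  ]
 [ 0.5156 -0.2134  0.06  ]
 [ 0.4725 -0.3858  0.06  ]]
102 0Traceback (most recent call last):
  File "<stdin>", line 12, in <module>
    return umr_minimum(a, axis, None, out, keepdims, initial, where)
ValueError: zero-size array to reduction operation minimum which has no identity
```

View pics/s16.png

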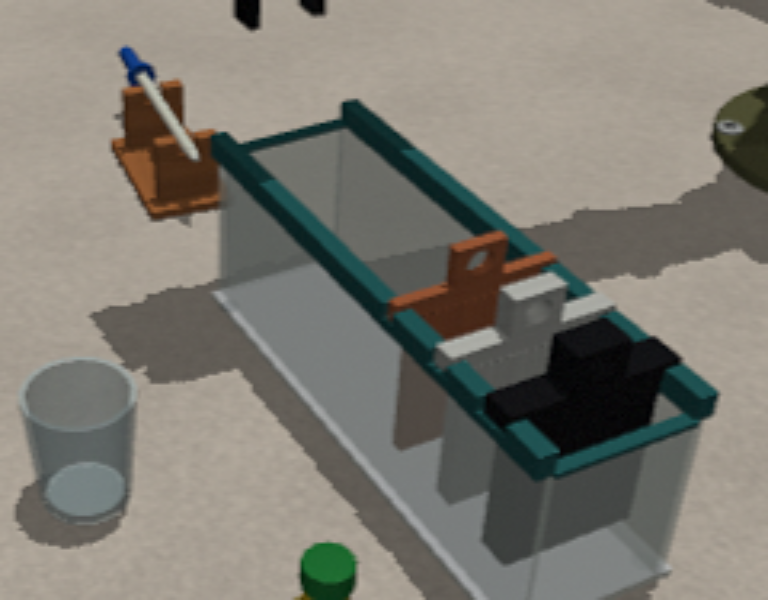

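View pics/t16.png

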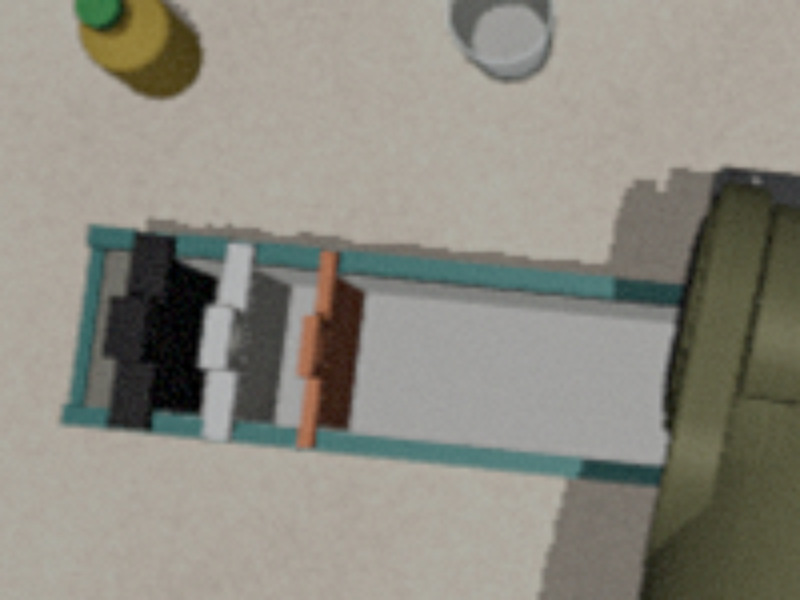

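```bash
cat >> h.py <<'E'
RD=np.array([.2397,.9708]);RD/=np.linalg.norm(RD);RX=np.array([RD[1],-RD[0]]);HEAD=np.array([.4724,-.3883])
E
python3 - <<'E'
from h import *
for y in (35,85,135): 
  a=proj("scene",np.vstack([np.r_[world(0,y),z] for z in(.168,.178)]));print(((a-[260,170])*[3.2,3]).round())
plan(np.r_[HEAD,.12],yawR(RX),10)
E
```

```text
[[473. 259.]
 [475. 245.]]
[[526. 305.]
 [528. 291.]]
[[584. 355.]
 [587. 341.]]
[[26.2, 8.4, 0.1], [26.2, 8.4, 0.4], [26.2, 8.4, 0.7], [26.2, 8.4, 1.0], [26.1, 8.4, 1.3], [26.1, 8.4, 1.6], [26.1, 8.4, 1.9], [26.1, 8.4, 2.2], [26.1, 8.4, 2.4], [26.0, 8.4, 2.7]]
turn [-0.0002, 0.011, 0.0001]
```

>>> {"method": "play_rows", "body": {
  "translation": [
    [26.2, 4, 0.1],
    [26.2, 8, 0.4],
    [26.2, 8.4, 0.7],
    [26.2, 8.4, 1.0],
    [26.1, 8.4, 1.3],
    [26.1, 8.4, 1.6],
    [26.1, 8.4, 1.9],
    [26.1, 8.4, 2.2],
    [26.1, 8.4, 2.4],
    [26.0, 8.4, 2.7]
  ],
  "turn": [
    [0, 0.011, 0],
    [0, 0.011, 0],
    [0, 0.011, 0],
    [0, 0.011, 0],
    [0, 0.011, 0],
    [0, 0.011, 0],
    [0, 0.011, 0],
    [0, 0.011, 0],
    [0, 0.011, 0],
    [0, 0.011, 0]
  ],
  "fingers": [-0.1, -0.1, -0.1, -0.1, -0.1, -0.1, -0.1, -0.1, -0.1, -0.1]
}}

```text
time: 26.3
position: [0.4776, -0.3807, 0.1228]
tool_rot: [-1.09, 1.377, -1.376]
ft_force: [-0.3, 1.4, 1.0]
grip_width: 0.452
```

>>> {"method": "play_rows", "body": {
  "translation": [
    [0, 0, 0],
    [0, 0, 0],
    [0, 0, 0],
    [0, 0, 0],
    [0, 0, 0],
    [0, 0, 0],
    [0, 0, 0],
    [0, 0, 0],
    [0, 0, 0],
    [0, 0, 0]
  ],
  "turn": [
    [0, 0, 0],
    [0, 0, 0],
    [0, 0, 0],
    [0, 0, 0],
    [0, 0, 0],
    [0, 0, 0],
    [0, 0, 0],
    [0, 0, 0],
    [0, 0, 0],
    [0, 0, 0]
  ],
  "fingers": [-0.1, -0.1, -0.1, -0.1, -0.1, -0.1, -0.1, -0.1, -0.1, -0.1]
}}

```text
time: 27.13
position: [0.4771, -0.3805, 0.1236]
tool_rot: [-1.091, 1.377, -1.377]
ft_force: [0.3, 0.2, -1.1]
grip_width: 0.448
```

```bash
python3 - <<'E'
from h import *
where()
s=ctrl.get_state();e=s["position"][:2]-HEAD;print("err along rod, across",(e@RD*1000).round(1),(e@RX*1000).round(1), Ro.from_matrix(Ro.from_rotvec(s["tool_rot"]).as_matrix().T@yawR(RX)).as_rotvec().round(4))
im=ctrl.get_image("wrist");cv2.imwrite("pics/w17.png",im)
im=ctrl.get_image("scene");cv2.imwrite("pics/s17.png",cv2.resize(im[100:250,230:400],None,fx=4.4,fy=4))
E
```

```text
t 27.13 p [ 0.4771 -0.3805  0.1236] tank [[   1.6 -460.4]] z dir err mrad [[0.994, 0.0, -0.109], [-0.0, 1.0, 0.0], [0.109, -0.0, 0.994]] F tank [ 0.3   0.19 -1.11] grip 0.448
err along rod, across 8.7 2.7 [-0.0002  0.0112 -0.0002]
```

View pics/w17.png

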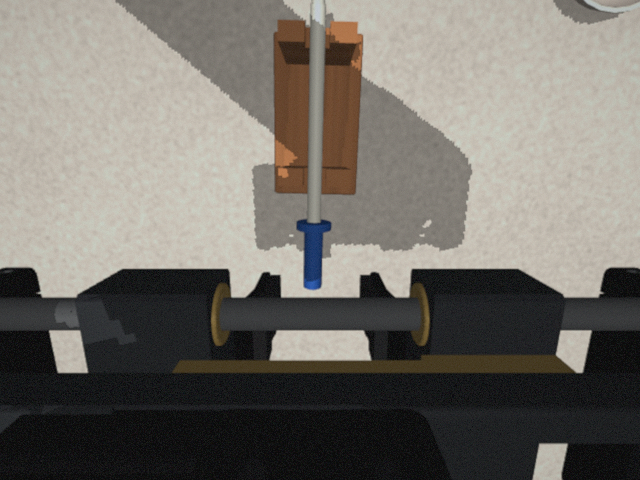

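View pics/s17.png

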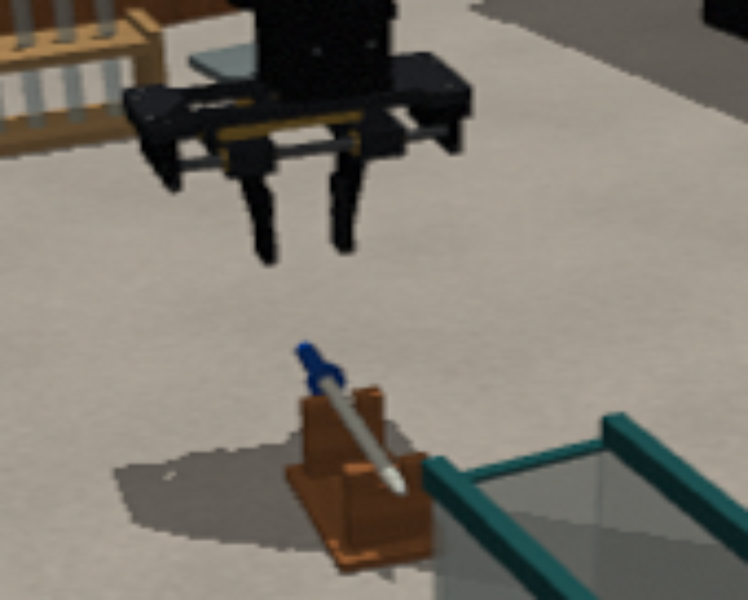

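```bash
python3 - <<'E'
from h import *
P=ray("wrist",[[314,221],[313,288],[316,120],[317,30]],.06);print(P.round(4))
e=P[:,:2]-HEAD;print((e@RD*1000).round(1),(e@RX*1000).round(1))
where()
E
```

```text
[[ 0.4788 -0.3605  0.06  ]
 [ 0.4659 -0.4111  0.06  ]
 [ 0.4964 -0.2928  0.06  ]
 [ 0.5096 -0.2397  0.06  ]]
[ 28.5 -23.7  98.4 153.2] [-0.5 -0.8  0.4  0.5]
t 27.23 p [ 0.477  -0.3806  0.1235] tank [[   1.5 -460.5]] z dir err mrad [[0.994, 0.0, -0.109], [-0.0, 1.0, 0.0], [0.109, -0.0, 0.994]] F tank [ 0.16 -0.11 -0.77] grip 0.447
```

>>> {"method": "play_rows", "body": {
  "translation": [
    [5, 4, -2],
    [4.5, 12, -1],
    [0, 14, 0],
    [0, 14, 0],
    [0, 14, 0],
    [0, 14, 0],
    [0, 12, 0],
    [0, 7, 0],
    [0, 2, 0],
    [0, 0, 0]
  ],
  "turn": [
    [0, 0.01, 0],
    [0, 0.008, 0],
    [0, 0, 0],
    [0, 0, 0],
    [0, 0, 0],
    [0, 0, 0],
    [0, 0, 0],
    [0, 0, 0],
    [0, 0, 0],
    [0, 0, 0]
  ],
  "fingers": [-0.1, -0.1, -0.1, -0.1, -0.1, -0.1, -0.1, -0.1, -0.1, -0.1]
}}

```text
time: 28.07
position: [0.4716, -0.389, 0.0299]
tool_rot: [-1.082, 1.391, -1.39]
ft_force: [0.7, -0.2, 0.7]
grip_width: 0.452
```

```bash
python3 - <<'E'
from h import *
where()
s=ctrl.get_state();e=s["position"][:2]-HEAD;print("err along rod, across",(e@RD*1000).round(1),(e@RX*1000).round(1))
im=ctrl.get_image("scene");cv2.imwrite("pics/s18.png",cv2.resize(im[120:240,240:370],None,fx=5.5,fy=5))
E
```

```text
t 28.07 p [ 0.4716 -0.389   0.0299] tank [[  -2.8 -469.5]] z dir err mrad [[0.992, 0.0, -0.127], [-0.0, 1.0, -0.001], [0.127, 0.001, 0.992]] F tank [ 0.72 -0.13  0.74] grip 0.452
err along rod, across -0.8 -0.6
```

View pics/s18.png

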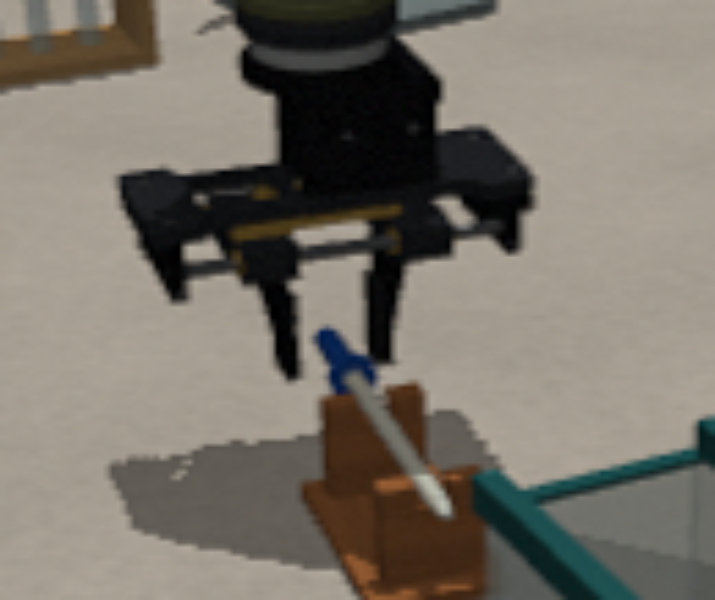

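>>> {"method": "play_rows", "body": {
  "translation": [
    [0, 3, 0],
    [0, 0, 0],
    [0, 0, 0],
    [0, 0, 0],
    [0, 0, 0],
    [0, 0, 0],
    [0, 0, 0],
    [0, 0, 0],
    [0, 0, 0],
    [0, 0, 0]
  ],
  "turn": [
    [0, 0, 0],
    [0, 0, 0],
    [0, 0, 0],
    [0, 0, 0],
    [0, 0, 0],
    [0, 0, 0],
    [0, 0, 0],
    [0, 0, 0],
    [0, 0, 0],
    [0, 0, 0]
  ],
  "fingers": [-0.1, -0.5, -1, -1, -1, -1, -1, -1, -1, -1],
  "grip_force": 20
}}

```text
time: 28.95
position: [0.472, -0.3892, 0.0276]
tool_rot: [-1.081, 1.39, -1.39]
ft_force: [0.4, 0.1, -0.2]
grip_width: 0.151
```

```bash
python3 - <<'E'
from h import *
where()
E
```

```text
t 28.95 p [ 0.472  -0.3892  0.0276] tank [[  -2.4 -469.6]] z dir err mrad [[0.992, -0.0, -0.127], [0.0, 1.0, 0.0], [0.127, -0.0, 0.992]] F tank [ 0.36  0.1  -0.21] grip 0.151
```

```bash
python3 - <<'E'
from h import *
s=ctrl.get_state();R=Ro.from_rotvec(s["tool_rot"]).as_matrix()
p=s["position"]+[0,0,.10]
plan(np.r_[world(0,-168),.195],yawR(XD),14,p0=p,R0=R)
E
```

```text
[[-21.4, -4.8, -2.6], [-21.4, -4.8, -2.4], [-21.4, -4.8, -2.2], [-21.5, -4.8, -2.0], [-21.5, -4.8, -1.8], [-21.5, -4.8, -1.6], [-21.5, -4.8, -1.4], [-21.5, -4.8, -1.2], [-21.5, -4.8, -1.0], [-21.5, -4.8, -0.8]]
[[-21.5, -4.8, -0.6], [-21.5, -4.8, -0.4], [-21.5, -4.8, -0.2], [-21.5, -4.8, -0.0]]
turn [-0.0, -0.0091, 0.0]
```

>>> {"method": "play_rows", "body": {
  "translation": [
    [0, -3, 0],
    [0, -7, 0],
    [0, -12, 0],
    [0, -16, 0],
    [0, -20, 0],
    [0, -20, 0],
    [0, -14, 0],
    [0, -8, 0],
    [0, 0, 0],
    [0, 0, 0]
  ],
  "turn": [
    [0, 0, 0],
    [0, 0, 0],
    [0, 0, 0],
    [0, 0, 0],
    [0, 0, 0],
    [0, 0, 0],
    [0, 0, 0],
    [0, 0, 0],
    [0, 0, 0],
    [0, 0, 0]
  ],
  "fingers": [-1, -1, -1, -1, -1, -1, -1, -1, -1, -1]
}}

```text
time: 29.78
position: [0.472, -0.389, 0.1276]
tool_rot: [-1.081, 1.39, -1.39]
ft_force: [-0.3, -0.9, -0.9]
grip_width: 0.151
```

```bash
python3 - <<'E'
from h import *
where()
im=ctrl.get_image("scene");cv2.imwrite("pics/s19.png",cv2.resize(im[80:240,230:400],None,fx=4.4,fy=3.7))
E
```

```text
t 29.78 p [ 0.472  -0.389   0.1276] tank [[  -2.5 -469.4]] z dir err mrad [[0.992, 0.0, -0.127], [-0.0, 1.0, 0.0], [0.127, -0.0, 0.992]] F tank [-0.18 -0.94 -0.9 ] grip 0.151
```

View pics/s19.png

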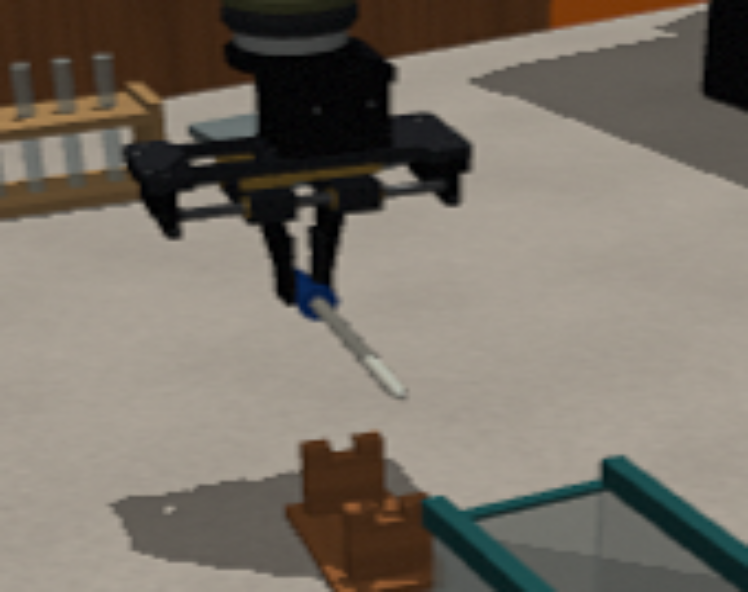

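>>> {"method": "play_rows", "body": {
  "translation": [
    [-10, -8, -2],
    [-20, -9, -2.4],
    [-21.4, -10, -2.2],
    [-21.5, -10, -2.0],
    [-21.5, -10, -1.8],
    [-21.5, -10, -1.6],
    [-21.5, -10, -1.4],
    [-21.5, 0, -1.2],
    [-21.5, 0, -1.0],
    [-21.5, 0, -0.8]
  ],
  "turn": [
    [0, -0.009, 0],
    [0, -0.009, 0],
    [0, -0.009, 0],
    [0, -0.009, 0],
    [0, -0.009, 0],
    [0, -0.009, 0],
    [0, -0.009, 0],
    [0, -0.009, 0],
    [0, -0.009, 0],
    [0, -0.009, 0]
  ],
  "fingers": [-1, -1, -1, -1, -1, -1, -1, -1, -1, -1]
}}

```text
time: 30.67
position: [0.4967, -0.1861, 0.1944]
tool_rot: [-1.131, 1.325, -1.324]
ft_force: [0.1, 0.3, -0.4]
grip_width: 0.154
```

>>> {"method": "play_rows", "body": {
  "translation": [
    [-21.5, 0, -0.6],
    [-21.5, 0, -0.4],
    [-21.5, 0, -0.2],
    [-21.5, 0, 0],
    [-10, 0, 0],
    [0, 0, 0],
    [0, 0, 0],
    [0, 0, 0],
    [0, 0, 0],
    [0, 0, 0]
  ],
  "turn": [
    [0, -0.009, 0],
    [0, -0.009, 0],
    [0, -0.009, 0],
    [0, -0.009, 0],
    [0, 0, 0],
    [0, 0, 0],
    [0, 0, 0],
    [0, 0, 0],
    [0, 0, 0],
    [0, 0, 0]
  ],
  "fingers": [-1, -1, -1, -1, -1, -1, -1, -1, -1, -1]
}}

```text
time: 31.5
position: [0.5094, -0.0944, 0.1946]
tool_rot: [-1.147, 1.301, -1.301]
ft_force: [0.4, -0.0, -1.0]
grip_width: 0.157
```

```bash
python3 - <<'E'
from h import *
where()
im=ctrl.get_image("wrist");cv2.imwrite("pics/w20.png",im)
im=ctrl.get_image("scene");cv2.imwrite("pics/s20full.png",im);cv2.imwrite("pics/s20.png",cv2.resize(im[120:300,310:480],None,fx=4.4,fy=3.3))
im=ctrl.get_image("top");cv2.imwrite("pics/t20full.png",im)
where()
E
```

```text
t 31.5 p [ 0.5094 -0.0944  0.1946] tank [[  -1.  -172.5]] z dir err mrad [[1.0, -0.0, -0.004], [0.0, 1.0, 0.0], [0.004, -0.0, 1.0]] F tank [ 0.4   0.01 -0.95] grip 0.157
t 31.65 p [ 0.5095 -0.0936  0.1946] tank [[  -1.  -171.7]] z dir err mrad [[1.0, -0.0, -0.003], [0.0, 1.0, 0.0], [0.003, -0.0, 1.0]] F tank [ 0.83  0.98 -1.23] grip 0.153
```

View pics/w20.png

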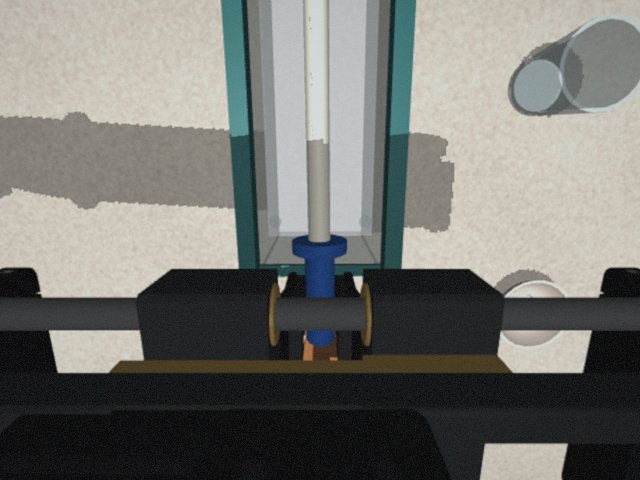

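View pics/s20.png

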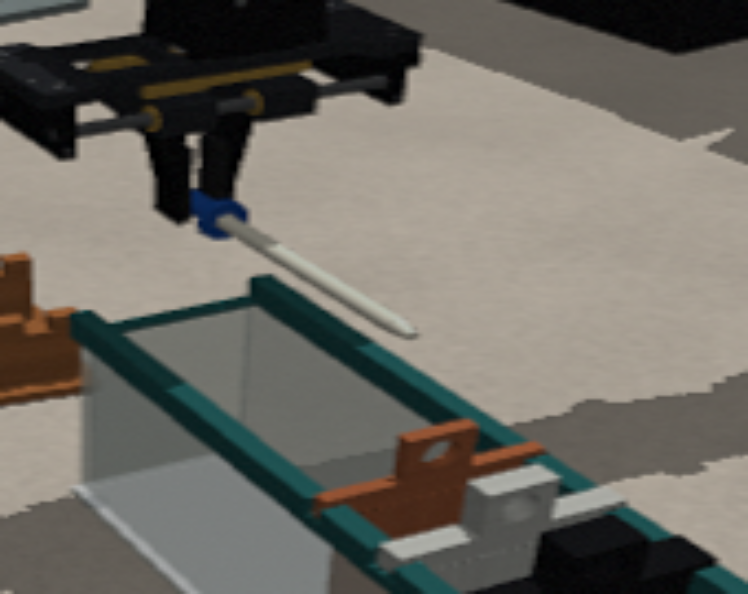

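```bash
python3 - <<'E'
from h import *
print("wrist",tank(ray("wrist",[[319.5,240],[317,138],[316,10]],.227)).round(1))
for z in(.217,.227,.237): print(z,((proj("scene",np.r_[world(-1,8.3),z])-[310,120])*[4.4,3.3]).round(), ((proj("scene",np.r_[world(-1,-141.7),z])-[310,120])*[4.4,3.3]).round())
im=cv2.imread("pics/t20full.png");cv2.imwrite("pics/t20.png",cv2.resize(im[240:340,170:330],None,fx=5,fy=5,interpolation=cv2.INTER_CUBIC))
for z in (.22,.227):print("top tip",((proj("top",np.r_[world(-1,8.3),z])-[170,240])*5).round())
print("eye px scene", ((proj("scene",np.r_[world(0,39),.168])-[310,120])*[4.4,3.3]).round())
E
```

```text
wrist [[   0.3 -142.8]
 [  -0.6  -98.2]
 [  -0.8  -50.2]]
0.217 [[406. 351.]] [[224. 234.]]
0.227 [[408. 336.]] [[224. 219.]]
0.237 [[411. 320.]] [[225. 205.]]
top tip [[380. 231.]]
top tip [[378. 230.]]
eye px scene [[436. 454.]]
```

View pics/t20.png

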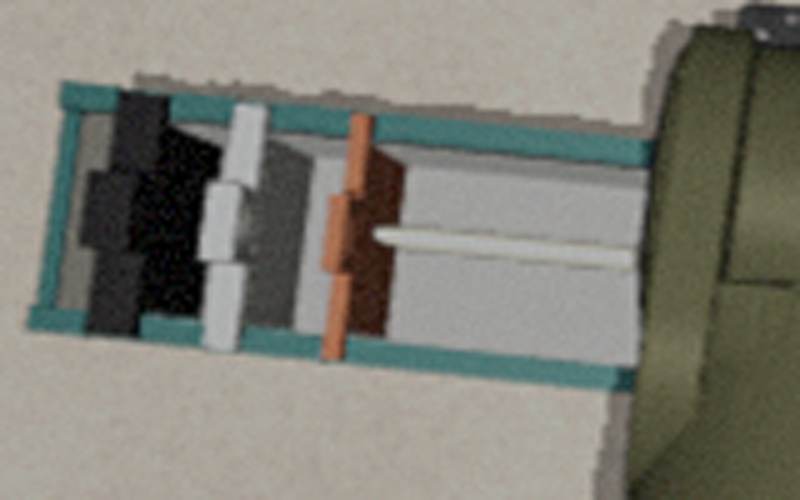

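```bash
python3 - <<'E'
from h import *
c=lambda L:np.array(L)/5+[170,240]-0.4
for n,L in dict(cu=[[341,195],[339,272]],al=[[225,182],[217,262]],gr=[[110,170],[104,249]]).items():
    t=tank(ray("top",c(L),.182));print(n,t.round(1).tolist(),t.mean(0).round(1))
t=tank(ray("top",c([[376,234],[500,244],[625,257]]),.227));print("rod",t.round(1).tolist())
# segment lugs quickly by colour for cu
E
```

```text
cu [[15.3, 34.9], [-18.0, 31.5]] [-1.3 33.2]
al [[15.8, 86.2], [-19.1, 84.9]] [-1.7 85.5]
gr [[15.8, 137.1], [-18.6, 134.8]] [ -1.4 135.9]
rod [[-2.0, 9.7], [-0.8, -42.1], [-0.8, -94.3]]
```

>>> {"method": "play_rows", "body": {
  "translation": [
    [0, 4, 0],
    [0, 10, 0],
    [0, 12, 0],
    [0, 12, 0],
    [0, 10, 0],
    [0, 7, 0],
    [0, 4, 0],
    [0, 0, 0],
    [0, 0, 0],
    [0, 0, 0]
  ],
  "turn": [
    [0, 0, 0],
    [0, 0, 0],
    [0, 0, 0],
    [0, 0, 0],
    [0, 0, 0],
    [0, 0, 0],
    [0, 0, 0],
    [0, 0, 0],
    [0, 0, 0],
    [0, 0, 0]
  ],
  "fingers": [-1, -1, -1, -1, -1, -1, -1, -1, -1, -1]
}}

```text
time: 32.48
position: [0.5101, -0.093, 0.1361]
tool_rot: [-1.148, 1.299, -1.3]
ft_force: [-0.5, 0.2, 0.9]
grip_width: 0.155
```

```bash
python3 - <<'E'
from h import *
where()
im=ctrl.get_image("scene");cv2.imwrite("pics/s21.png",cv2.resize(im[190:300,360:480],None,fx=6,fy=5.4,interpolation=cv2.INTER_CUBIC))
for y in(8.3,10): print(((proj("scene",np.r_[world(-1.3,y),.168])-[360,190])*[6,5.4]).round())
for y in (39,92): print("eye",((proj("scene",np.r_[world(-1.3,y),.168])-[360,190])*[6,5.4]).round())
E
```

```text
t 32.48 p [ 0.5101 -0.093   0.1361] tank [[  -0.5 -171. ]] z dir err mrad [[1.0, 0.0, -0.002], [-0.0, 1.0, 0.001], [0.002, -0.001, 1.0]] F tank [-0.54  0.15  0.88] grip 0.155
[[241. 316.]]
[[244. 318.]]
eye [[298. 363.]]
eye [[404. 452.]]
```

View pics/s21.png

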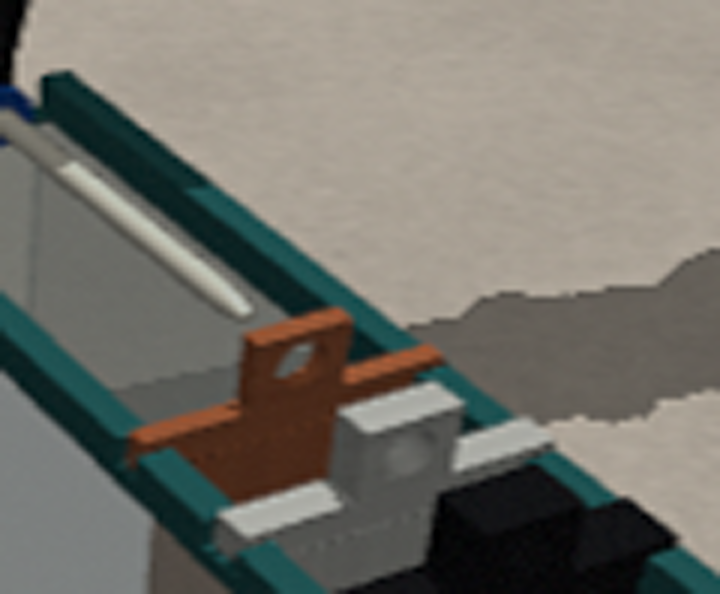

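>>> {"method": "play_rows", "body": {
  "translation": [
    [0, 1.5, 0.7],
    [-2, 0, 0],
    [-2, 0, 0],
    [-2, 0, 0],
    [-2, 0, 0],
    [-2, 0, 0],
    [-2, 0, 0],
    [-2, 0, 0],
    [-2, 0, 0],
    [0, 0, 0]
  ],
  "turn": [
    [0, 0, 0],
    [0, 0, 0],
    [0, 0, 0],
    [0, 0, 0],
    [0, 0, 0],
    [0, 0, 0],
    [0, 0, 0],
    [0, 0, 0],
    [0, 0, 0],
    [0, 0, 0]
  ],
  "fingers": [-1, -1, -1, -1, -1, -1, -1, -1, -1, -1]
}}

```text
time: 33.37
position: [0.5124, -0.0764, 0.134]
tool_rot: [-1.149, 1.299, -1.298]
ft_force: [-0.5, 0.6, -0.4]
grip_width: 0.154
```

```bash
python3 - <<'E'
from h import *
where()
im=ctrl.get_image("scene");cv2.imwrite("pics/s22.png",cv2.resize(im[190:300,360:480],None,fx=6,fy=5.4,interpolation=cv2.INTER_CUBIC))
im=ctrl.get_image("top");cv2.imwrite("pics/t22.png",cv2.resize(im[260:320,210:310],None,fx=8,fy=8,interpolation=cv2.INTER_CUBIC))
E
```

```text
t 33.37 p [ 0.5124 -0.0764  0.134 ] tank [[  -0.2 -154.3]] z dir err mrad [[1.0, 0.0, -0.001], [-0.0, 1.0, -0.0], [0.001, 0.0, 1.0]] F tank [-0.54  0.5  -0.44] grip 0.154
```

View pics/s22.png

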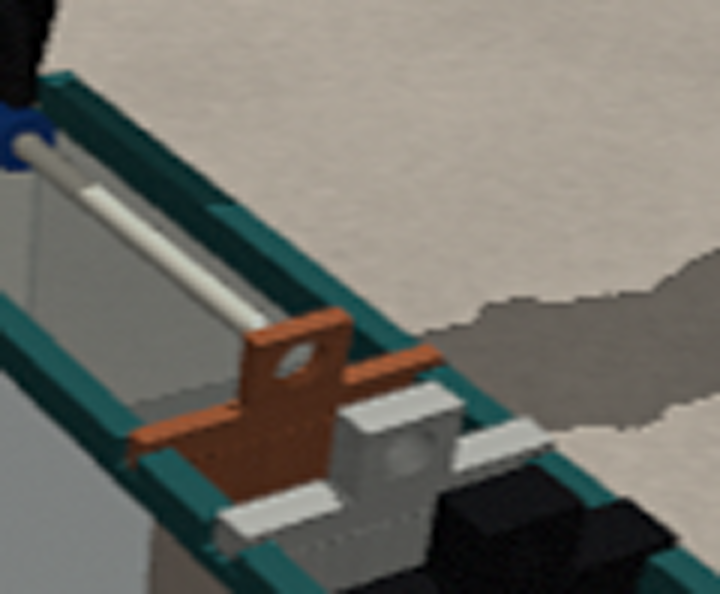

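View pics/t22.png

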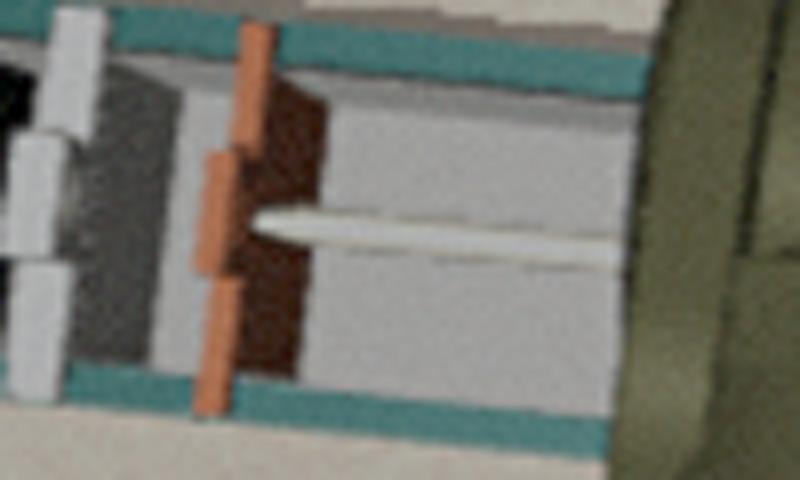

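```bash
python3 - <<'E'
from h import *
c=lambda L:np.array(L)/8+[210,260]-0.44
print(tank(ray("top",c([[222,151],[218,274]]),.182)).round(1).tolist())
print(tank(ray("top",c([[255,222],[400,234],[600,251]]),.167)).round(1).tolist())
E
```

```text
[[15.6, 36.0], [-17.7, 32.8]]
[[-2.0, 27.3], [-1.2, -13.0], [-0.2, -68.4]]
```

>>> {"method": "play_rows", "body": {
  "translation": [
    [-1, 0, 0],
    [-2, 0, 0],
    [-2, 0, 0],
    [-2, 0, 0],
    [-2, 0, 0],
    [-3, 0, 0],
    [-3, 0, 0],
    [-3, 0, 0],
    [-3, 0, 0],
    [-3, 0, 0]
  ],
  "turn": [
    [0, 0.008, 0],
    [0, 0, 0],
    [0, 0, 0],
    [0, 0, 0],
    [0, 0, 0],
    [0, 0, 0],
    [0, 0, 0],
    [0, 0, 0],
    [0, 0, 0],
    [0, 0, 0]
  ],
  "fingers": [-1, -1, -1, -1, -1, -1, -1, -1, -1, -1]
}}

```text
time: 34.3
position: [0.5155, -0.0529, 0.1341]
tool_rot: [-1.144, 1.305, -1.305]
ft_force: [0.0, 0.5, -0.2]
grip_width: 0.153
```

```bash
python3 - <<'E'
from h import *
where()
im=ctrl.get_image("scene");cv2.imwrite("pics/s23.png",cv2.resize(im[190:300,360:480],None,fx=6,fy=5.4,interpolation=cv2.INTER_CUBIC))
E
```

```text
t 34.3 p [ 0.5155 -0.0529  0.1341] tank [[   0.  -130.5]] z dir err mrad [[1.0, 0.0, -0.009], [-0.0, 1.0, 0.0], [0.009, -0.0, 1.0]] F tank [-0.01  0.48 -0.16] grip 0.153
```

View pics/s23.png

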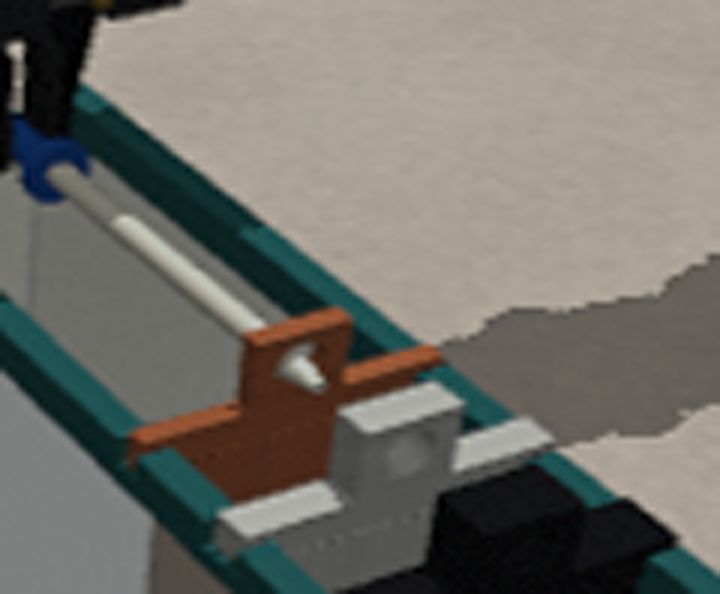

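>>> {"method": "play_rows", "body": {
  "translation": [
    [-3, -0.7, 0],
    [-3, 0, 0],
    [-3, 0, 0],
    [-3, 0, 0],
    [-3, 0, 0],
    [-3, 0, 0],
    [-3, 0, 0],
    [-3, 0, 0],
    [-3, 0, 0],
    [-3, 0, 0]
  ],
  "turn": [
    [0, 0, 0],
    [0, 0, 0],
    [0, 0, 0],
    [0, 0, 0],
    [0, 0, 0],
    [0, 0, 0],
    [0, 0, 0],
    [0, 0, 0],
    [0, 0, 0],
    [0, 0, 0]
  ],
  "fingers": [-1, -1, -1, -1, -1, -1, -1, -1, -1, -1]
}}

```text
time: 35.18
position: [0.5194, -0.0232, 0.1348]
tool_rot: [-1.144, 1.305, -1.305]
ft_force: [0.5, -1.1, -0.5]
grip_width: 0.151
```

>>> {"method": "play_rows", "body": {
  "translation": [
    [-3, 0, 0],
    [-3, 0, 0],
    [-3, 0, 0],
    [-3, 0, 0],
    [-2, 0, 0],
    [-2, 0, 0],
    [-2, 0, 0],
    [-1, 0, 0],
    [0, 0, 0],
    [0, 0, 0]
  ],
  "turn": [
    [0, 0, 0],
    [0, 0, 0],
    [0, 0, 0],
    [0, 0, 0],
    [0, 0, 0],
    [0, 0, 0],
    [0, 0, 0],
    [0, 0, 0],
    [0, 0, 0],
    [0, 0, 0]
  ],
  "fingers": [-1, -1, -1, -1, -1, -1, -1, -1, -1, -1]
}}

```text
time: 36.02
position: [0.5218, -0.0047, 0.1347]
tool_rot: [-1.144, 1.305, -1.305]
ft_force: [0.3, 0.3, -0.4]
grip_width: 0.157
```

```bash
python3 - <<'E'
from h import *
where()
im=ctrl.get_image("scene");cv2.imwrite("pics/s24.png",cv2.resize(im[190:300,360:480],None,fx=6,fy=5.4,interpolation=cv2.INTER_CUBIC))
im=ctrl.get_image("top");cv2.imwrite("pics/t24.png",cv2.resize(im[260:320,170:270],None,fx=8,fy=8,interpolation=cv2.INTER_CUBIC))
E
```

```text
t 36.02 p [ 0.5218 -0.0047  0.1347] tank [[  0.4 -82. ]] z dir err mrad [[1.0, -0.0, -0.01], [0.0, 1.0, 0.0], [0.01, -0.0, 1.0]] F tank [ 0.23  0.34 -0.44] grip 0.157
```

View pics/s24.png

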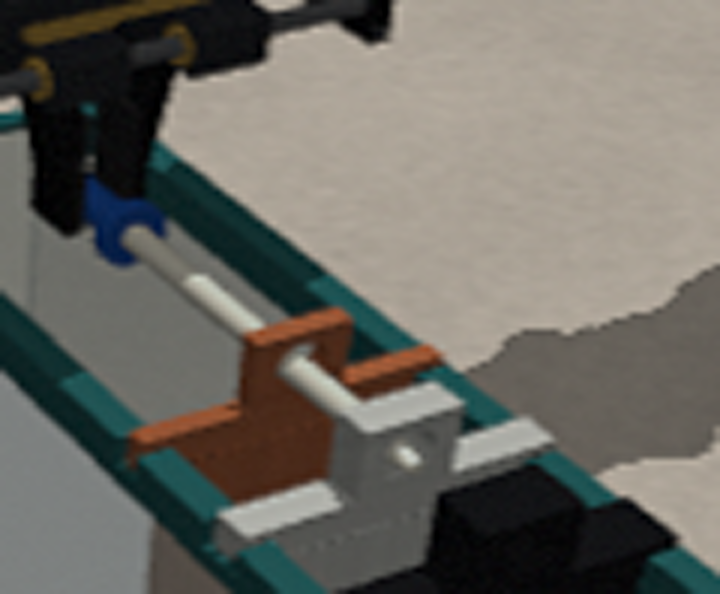

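View pics/t24.png

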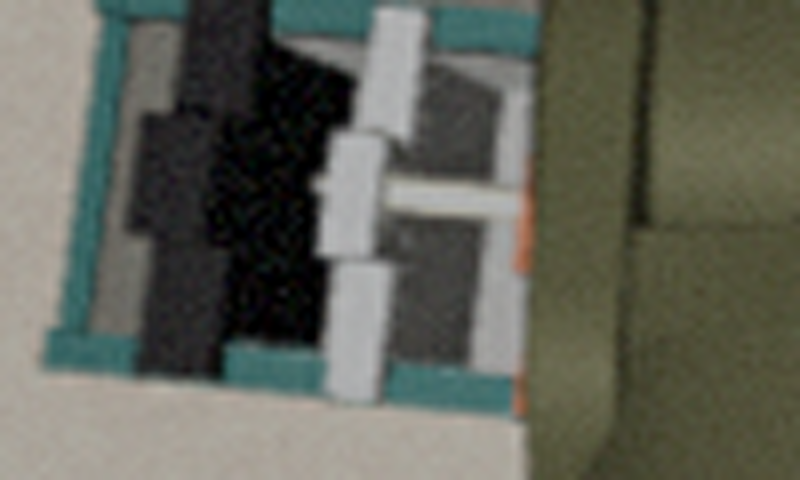

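```bash
python3 - <<'E'
from h import *
c=lambda L:np.array(L)/8+[170,260]-0.44
print(tank(ray("top",c([[358,133],[348,258]]),.182)).round(1).tolist(),tank(ray("top",c([[178,113],[168,236]]),.182)).round(1).tolist())
print(tank(ray("top",c([[316,184],[400,191],[515,202]]),.168)).round(1).tolist())
E
```

```text
[[15.3, 86.7], [-18.7, 84.8]] [[15.7, 136.6], [-17.8, 134.5]]
[[1.0, 99.8], [1.4, 76.4], [1.7, 44.3]]
```

>>> {"method": "play_rows", "body": {
  "translation": [
    [0, 0, -1],
    [0, 0, -1],
    [-3, 0, 0],
    [-3, 0, 0],
    [-3, 0, 0],
    [-3, 0, 0],
    [-3, 0, 0],
    [-3, 0, 0],
    [-3, 0, 0],
    [-3, 0, 0]
  ],
  "turn": [
    [0, 0, 0],
    [0, 0, 0],
    [0, 0, 0],
    [0, 0, 0],
    [0, 0, 0],
    [0, 0, 0],
    [0, 0, 0],
    [0, 0, 0],
    [0, 0, 0],
    [0, 0, 0]
  ],
  "fingers": [-1, -1, -1, -1, -1, -1, -1, -1, -1, -1]
}}

```text
time: 36.95
position: [0.523, 0.0197, 0.1347]
tool_rot: [-1.144, 1.305, -1.305]
ft_force: [0.7, -0.3, -1.3]
grip_width: 0.153
```

>>> {"method": "play_rows", "body": {
  "translation": [
    [-2, 0, 0],
    [-2, 0, 0],
    [-2, 0, 0],
    [-2, 0, 0],
    [-2, 0, 0],
    [-2, 0, 0],
    [-2, 0, 0],
    [-2, 0, 0],
    [-2, 0, 0],
    [-2, 0, 0]
  ],
  "turn": [
    [0, 0, 0],
    [0, 0, 0],
    [0, 0, 0],
    [0, 0, 0],
    [0, 0, 0],
    [0, 0, 0],
    [0, 0, 0],
    [0, 0, 0],
    [0, 0, 0],
    [0, 0, 0]
  ],
  "fingers": [-1, -1, -1, -1, -1, -1, -1, -1, -1, -1]
}}

```text
time: 37.78
position: [0.5256, 0.0394, 0.1348]
tool_rot: [-1.144, 1.305, -1.305]
ft_force: [-0.2, 0.5, -0.9]
grip_width: 0.157
```

```bash
python3 - <<'E'
from h import *
where()
im=ctrl.get_image("scene");cv2.imwrite("pics/s25.png",cv2.resize(im[190:300,360:480],None,fx=6,fy=5.4,interpolation=cv2.INTER_CUBIC))
im=ctrl.get_image("top");cv2.imwrite("pics/t25.png",cv2.resize(im[260:320,170:270],None,fx=8,fy=8,interpolation=cv2.INTER_CUBIC))
E
```

```text
t 37.78 p [0.5256 0.0394 0.1348] tank [[ -1.1 -37.7]] z dir err mrad [[1.0, 0.0, -0.01], [-0.0, 1.0, 0.0], [0.01, -0.0, 1.0]] F tank [-0.29  0.45 -0.9 ] grip 0.157
```

View pics/s25.png

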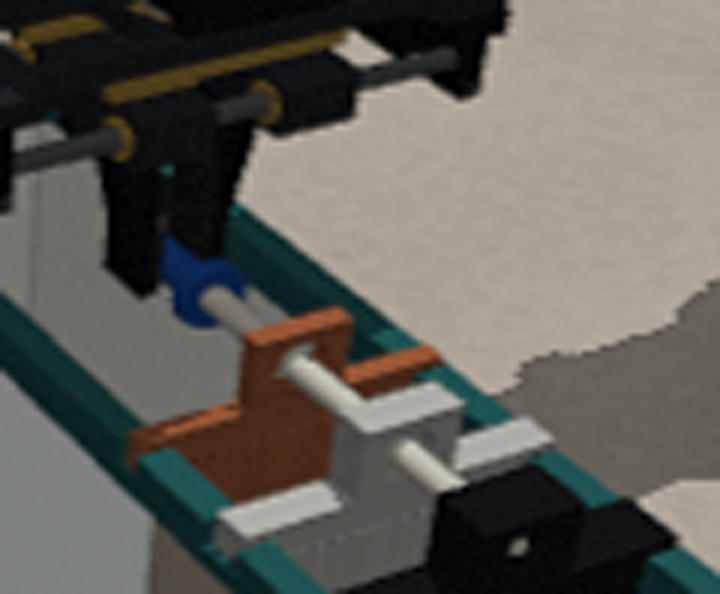

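View pics/t25.png

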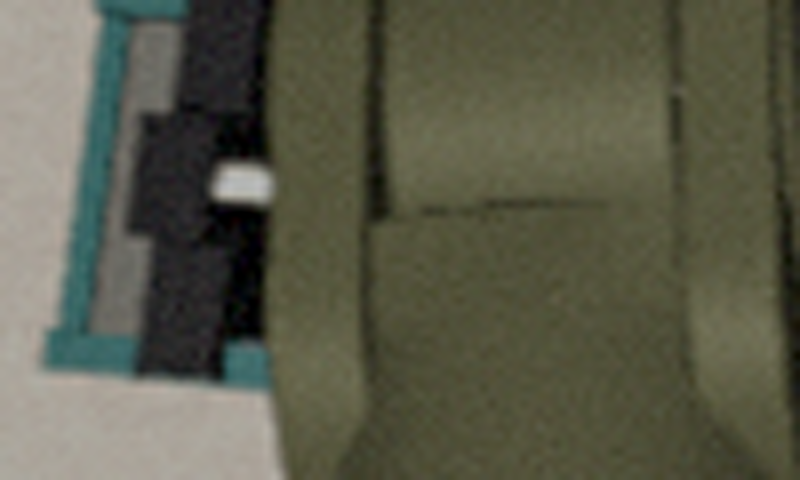

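>>> {"method": "play_rows", "body": {
  "translation": [
    [-3, 0, 0],
    [-3, 0, 0],
    [-3, 0, 0],
    [-3, 0, 0],
    [-3, 0, 0],
    [-3, 0, 0],
    [-3, 0, 0],
    [-3, 0, 0],
    [-2, 0, 0],
    [-2, 0, 0]
  ],
  "turn": [
    [0, 0, 0],
    [0, 0, 0],
    [0, 0, 0],
    [0, 0, 0],
    [0, 0, 0],
    [0, 0, 0],
    [0, 0, 0],
    [0, 0, 0],
    [0, 0, 0],
    [0, 0, 0]
  ],
  "fingers": [-1, -1, -1, -1, -1, -1, -1, -1, -1, -1]
}}

```text
time: 38.72
position: [0.5293, 0.0672, 0.1348]
tool_rot: [-1.144, 1.305, -1.305]
ft_force: [0.3, 0.4, -0.2]
grip_width: 0.153
```

>>> {"method": "play_rows", "body": {
  "translation": [
    [-2, 0, 0],
    [-1, 0, 0],
    [-1, 0, 0],
    [-1, 0, 0],
    [-1, 0, 0],
    [-1, 0, 0],
    [0, 0, 0],
    [0, 0, 0],
    [0, 0, 0],
    [0, 0, 0]
  ],
  "turn": [
    [0, 0, 0],
    [0, 0, 0],
    [0, 0, 0],
    [0, 0, 0],
    [0, 0, 0],
    [0, 0, 0],
    [0, 0, 0],
    [0, 0, 0],
    [0, 0, 0],
    [0, 0, 0]
  ],
  "fingers": [-1, -1, -1, -1, -1, -1, -1, -1, -1, -1]
}}

```text
time: 39.55
position: [0.5302, 0.0738, 0.1348]
tool_rot: [-1.144, 1.305, -1.305]
ft_force: [-0.3, -1.0, -0.6]
grip_width: 0.15
```

```bash
python3 - <<'E'
from h import *
where()
im=ctrl.get_image("scene");cv2.imwrite("pics/s26.png",cv2.resize(im[190:300,360:480],None,fx=6,fy=5.4,interpolation=cv2.INTER_CUBIC))
im=ctrl.get_image("top");cv2.imwrite("pics/t26.png",cv2.resize(im[260:320,170:270],None,fx=8,fy=8,interpolation=cv2.INTER_CUBIC))
E
```

```text
t 39.55 p [0.5302 0.0738 0.1348] tank [[-0.8 -3. ]] z dir err mrad [[1.0, 0.0, -0.01], [-0.0, 1.0, 0.0], [0.01, -0.0, 1.0]] F tank [-0.15 -0.99 -0.64] grip 0.15
```

View pics/s26.png

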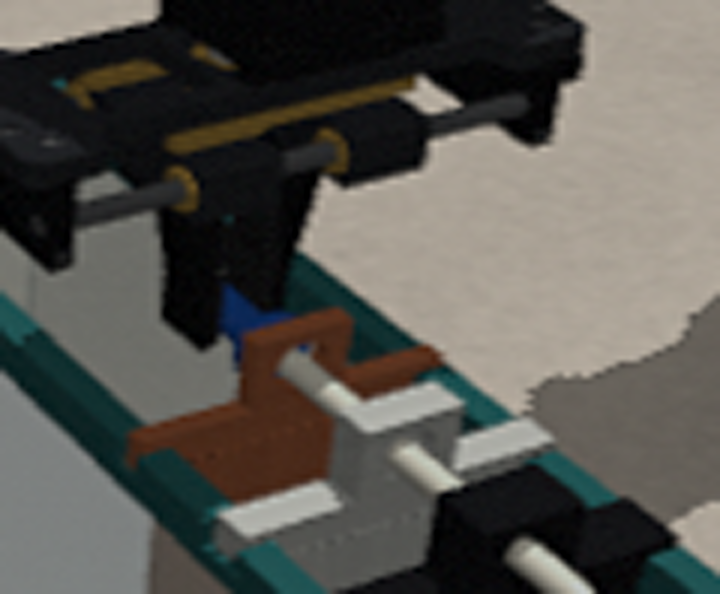

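View pics/t26.png

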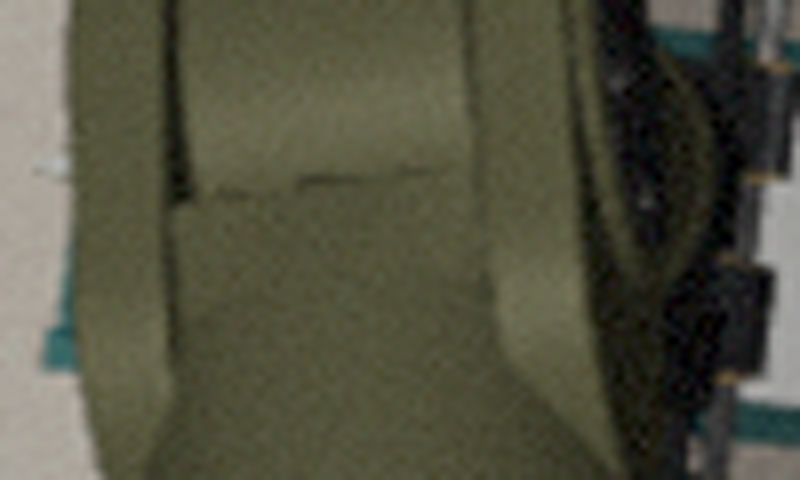

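>>> {"method": "play_rows", "body": {
  "translation": [
    [-1, 0, 0],
    [-1, 0, 0],
    [-1, 0, 0],
    [-0.5, 0, 0],
    [0, 0, 0],
    [0, 0, 0],
    [0, 0, 0],
    [0, 0, 0],
    [0, 0, 0],
    [0, 0, 0]
  ],
  "turn": [
    [0, 0, 0],
    [0, 0, 0],
    [0, 0, 0],
    [0, 0, 0],
    [0, 0, 0],
    [0, 0, 0],
    [0, 0, 0],
    [0, 0, 0],
    [0, 0, 0],
    [0, 0, 0]
  ],
  "fingers": [-1, -1, -1, -1, -1, -1, -1, -1, -1, -1]
}}

```text
time: 40.48
position: [0.5306, 0.0774, 0.1348]
tool_rot: [-1.144, 1.305, -1.305]
ft_force: [0.7, -0.2, -1.1]
grip_width: 0.153
```

```bash
python3 - <<'E'
from h import *
where()
im=ctrl.get_image("scene");cv2.imwrite("pics/s27.png",cv2.resize(im[190:320,350:490],None,fx=5,fy=4.5,interpolation=cv2.INTER_CUBIC))
im=ctrl.get_image("top");cv2.imwrite("pics/t27.png",cv2.resize(im[260:320,160:230],None,fx=8,fy=8,interpolation=cv2.INTER_CUBIC))
for z in (.16,.168): print("tip pred 180",((proj("scene",np.r_[world(-1,180),z])-[350,190])*[5,4.5]).round(),((proj("top",np.r_[world(-1,180),z])-[160,260])*8).round())
E
```

```text
t 40.48 p [0.5306 0.0774 0.1348] tank [[-0.7  0.6]] z dir err mrad [[1.0, 0.0, -0.01], [-0.0, 1.0, 0.0], [0.01, -0.0, 1.0]] F tank [ 0.74 -0.06 -1.1 ] grip 0.153
tip pred 180 [[551. 534.]] [[115. 160.]]
tip pred 180 [[555. 517.]] [[105. 158.]]
```

View pics/s27.png

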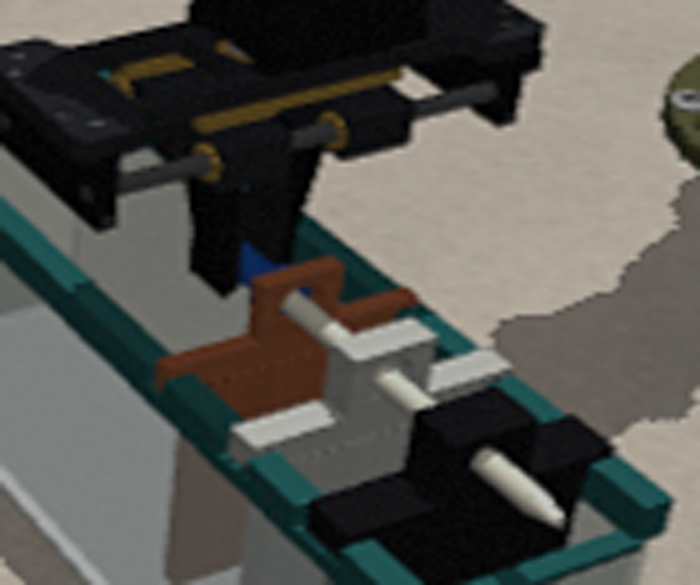

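View pics/t27.png

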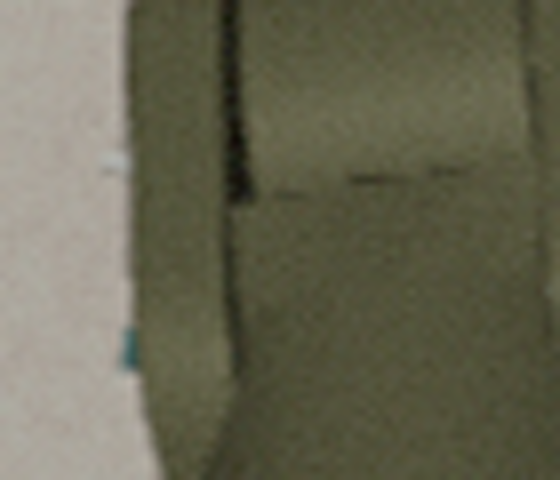

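>>> {"method": "play_rows", "body": {
  "translation": [
    [-0.5, 0, 0],
    [-0.5, 0, 0],
    [-0.5, 0, 0],
    [-0.5, 0, 0],
    [0, 0, 0],
    [0, 0, 0],
    [0, 1, 0],
    [0, 1, 0],
    [0, 0.5, 0],
    [0, 0, 0]
  ],
  "turn": [
    [0, 0, 0],
    [0, 0, 0],
    [0, 0, 0],
    [0, 0, 0],
    [0, 0, 0],
    [0, 0, 0],
    [0, 0, 0],
    [0, 0, 0],
    [0, 0, 0],
    [0, 0, 0]
  ],
  "fingers": [-1, -1, -1, -1, -1, -1, -1, -1, -1, -1]
}}

```text
time: 41.42
position: [0.5311, 0.0775, 0.1325]
tool_rot: [-1.145, 1.305, -1.308]
ft_force: [0.0, -4.7, 1.9]
grip_width: 0.155
```

```bash
python3 - <<'E'
from h import *
where()
E
```

```text
t 41.42 p [0.5311 0.0775 0.1325] tank [[-0.3  0.7]] z dir err mrad [[1.0, -0.002, -0.011], [0.002, 1.0, 0.0], [0.011, -0.0, 1.0]] F tank [ 0.58 -4.65  1.9 ] grip 0.155
```

>>> {"method": "play_rows", "body": {
  "translation": [
    [1.2, 0, 0],
    [0, 0, 0],
    [0, 0, 0],
    [0, 0, 0],
    [0, 0, 0],
    [0, 0, 0],
    [0, 0, 0],
    [0, 0, 0],
    [0, 0, 0],
    [0, 0, 0]
  ],
  "turn": [
    [0, 0, 0],
    [0, 0, 0],
    [0, 0, 0],
    [0, 0, 0],
    [0, 0, 0],
    [0, 0, 0],
    [0, 0, 0],
    [0, 0, 0],
    [0, 0, 0],
    [0, 0, 0]
  ],
  "fingers": [-1, -1, -0.9, -0.8, -0.6, -0.5, -0.4, -0.3, -0.3, -0.3]
}}

```text
time: 42.25
position: [0.5307, 0.0787, 0.1322]
tool_rot: [-1.144, 1.305, -1.304]
ft_force: [0.5, -0.1, 0.9]
grip_width: 0.341
```

```bash
python3 - <<'E'
from h import *
where()
im=ctrl.get_image("scene");cv2.imwrite("pics/s28.png",cv2.resize(im[190:320,350:490],None,fx=5,fy=4.5,interpolation=cv2.INTER_CUBIC))
E
```

```text
t 42.25 p [0.5307 0.0787 0.1322] tank [[-0.9  1.9]] z dir err mrad [[1.0, 0.0, -0.009], [-0.0, 1.0, -0.0], [0.009, 0.0, 1.0]] F tank [ 0.52 -0.08  0.93] grip 0.341
```

View pics/s28.png

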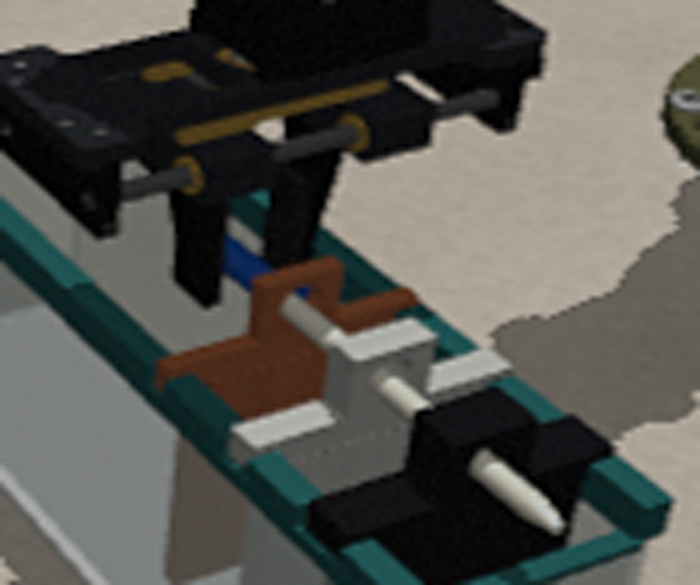

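>>> {"method": "play_rows", "body": {
  "translation": [
    [2, -5, 0],
    [0, -10, 0],
    [0, -15, 0],
    [0, -20, 0],
    [10, -20, 0],
    [30, -20, 0],
    [40, -20, 0],
    [40, 0, 0],
    [40, 0, 0],
    [20, 0, 0]
  ],
  "turn": [
    [0, 0, 0],
    [0, 0, 0],
    [0, 0, 0],
    [0, 0, 0],
    [0, 0, 0],
    [0, 0, 0],
    [0, 0, 0],
    [0, 0, 0],
    [0, 0, 0],
    [0, 0, 0]
  ],
  "fingers": [-0.3, -0.3, -0.3, -0.3, -0.3, -0.3, -0.3, -0.3, -0.3, -0.3]
}}

```text
time: 43.13
position: [0.5065, -0.1059, 0.2429]
tool_rot: [-1.139, 1.307, -1.312]
ft_force: [0.2, -0.9, -0.3]
grip_width: 0.354
```

>>> {"method": "play_rows", "body": {
  "translation": [
    [0, 0, 0],
    [0, 0, 0],
    [0, 0, 0],
    [0, 0, 0],
    [0, 0, 0],
    [0, 0, 0],
    [0, 0, 0],
    [0, 0, 0],
    [0, 0, 0],
    [0, 0, 0]
  ],
  "turn": [
    [0, 0, 0],
    [0, 0, 0],
    [0, 0, 0],
    [0, 0, 0],
    [0, 0, 0],
    [0, 0, 0],
    [0, 0, 0],
    [0, 0, 0],
    [0, 0, 0],
    [0, 0, 0]
  ],
  "fingers": [-0.3, -0.3, -0.3, -0.3, -0.3, -0.3, -0.3, -0.3, -0.3, -0.3]
}}

```text
time: 43.97
position: [0.5073, -0.0995, 0.2409]
tool_rot: [-1.144, 1.305, -1.305]
ft_force: [0.0, -0.2, 1.0]
grip_width: 0.348
```

```bash
python3 - <<'E'
from h import *
where()
im=ctrl.get_image("scene");cv2.imwrite("pics/s29.png",cv2.resize(im[190:320,350:490],None,fx=5,fy=4.5,interpolation=cv2.INTER_CUBIC))
im=ctrl.get_image("top");cv2.imwrite("pics/t29.png",cv2.resize(im[250:330,160:300],None,fx=5.5,fy=5.5,interpolation=cv2.INTER_CUBIC))
E
```

```text
t 43.97 p [ 0.5073 -0.0995  0.2409] tank [[  -2.5 -177.8]] z dir err mrad [[1.0, -0.0, -0.009], [0.0, 1.0, -0.0], [0.009, 0.0, 1.0]] F tank [ 0.06 -0.15  0.95] grip 0.348
```

View pics/s29.png

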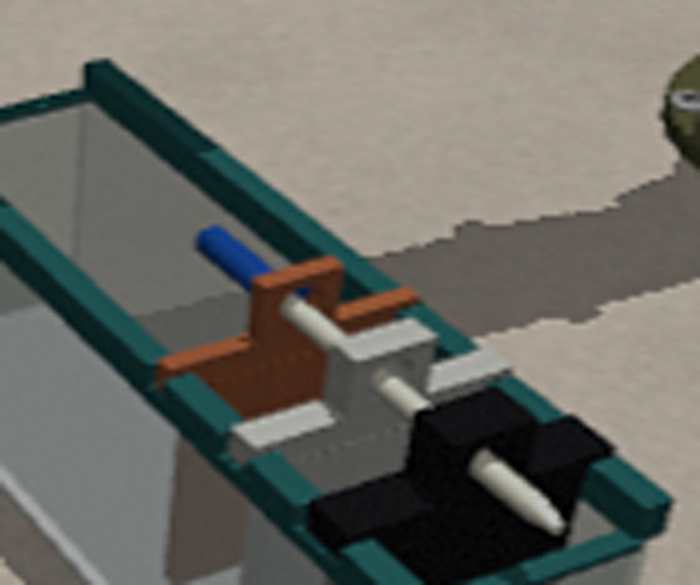

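View pics/t29.png

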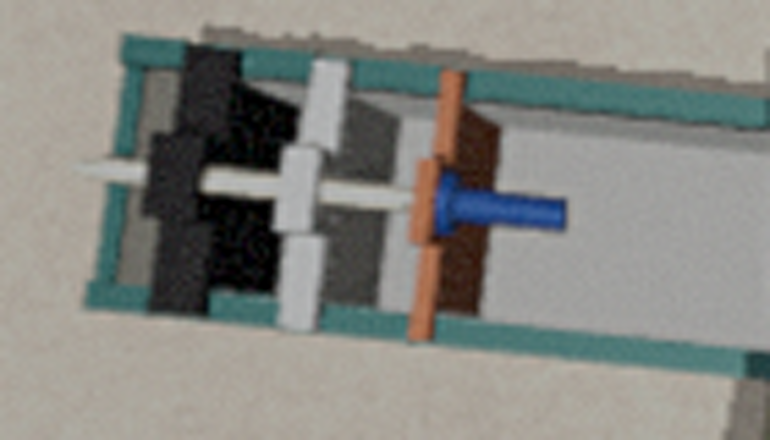

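```bash
python3 - <<'E'
from h import *
for n,y in(("cu",39),("al",92),("gr",146)):
  for z in(.182,.192): print(n,z,((proj("scene",np.vstack([np.r_[world(x-1.3,y),z] for x in(17,-17)]))-[350,190])*[5,4.5]).round().tolist())
c=lambda L:np.array(L)/5.5+[160,250]-0.41
print(tank(ray("top",c([[75,168],[453,203],[566,214]]),.165)).round(1).tolist())
a=cv2.imread("pics/top0.png")[170:240,160:410];b=ctrl.get_image("top")[170:240,160:410];print("bystander diff px",(cv2.absdiff(a,b).max(2)>60).sum())
E
```

```text
cu 0.182 [[262.0, 286.0], [341.0, 263.0]]
cu 0.192 [[265.0, 265.0], [344.0, 243.0]]
al 0.182 [[351.0, 360.0], [432.0, 335.0]]
al 0.192 [[354.0, 339.0], [436.0, 315.0]]
gr 0.182 [[451.0, 444.0], [535.0, 417.0]]
gr 0.192 [[455.0, 423.0], [540.0, 395.0]]
[[-1.7, 180.7], [-0.1, 26.8], [0.2, -19.1]]
bystander diff px 41
```

```bash
python3 - <<'E'
from bench import ctrl
print(ctrl.close_job())
E
```

```text
the job is handed in; nothing more can be done
None
```

I slid the graphite, aluminium and copper electrodes, in that order, along the rails into their slots. I then threaded the rod through all three eyes until its collar pressed the copper electrode at about 4.7 N, let go and backed the gripper away. I handed the job in at about 44 s; it reports no verdict.

**Electrodes:** in the last scene picture the lug tops sit within a few pixels of where seated electrodes should be (0.182 m, against 0.192 m if still on the rails). The graphite and copper resisted a further push at 6 to 9 N. The aluminium's extra push went into the same move as the retreat, so I have no force reading for it.

**Rod:** in the last top view the tip is at tank y of about 181 mm, roughly 46 mm past the graphite eye. The blue collar is against the copper plate, and the gripper is clear with near-zero force.

**Checks that disagreed:**
- The finger tips looked about 18 mm higher in the pictures than the reported tool position. I set the pushing and gripping heights from the pictures, which worked.
- A last before-and-after comparison around the bottle, beaker and dish showed 41 changed pixels. I did not look into it. The arm was never meant to touch them, and I saw no contact.

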